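# Load gauge housings into the leak-test cabinet and set its valve

### The job

First turn the test cabinet's valve lever fully back to its vent stop (0 degrees). Then take every gauge housing out of the wooden rack and stand it upright and flat on the cabinet floor, one in the middle of each bay with its long bar running across the mouth: the bar is longer than the mouth, so tilt each housing to get it under the lips and right it inside. When all are in, set the lever to the 50 degree mark and let go of it; leave the reference gauge, bezels and vial where they are.

Things in the scene. Friction and masses are not known exactly. Their poses are not given: they have to be found in the camera images.
- housing1_mid (a point): a cream gauge housing, 0.3 kg, an upside-down T: bar 140 long (its x), 44 wide (y), 28 high; on its middle a neck 28 (x) by 26 (y), then a round dial case 48 across, 26 thick (y), centred 98 above the underside; 122 high, alike from both sides. Pinch neck or case across its flat faces (along y). This point: its centre, 61 above the underside. It starts upright in a rack slot; only some of the four are present
- housing2_mid (a point): a cream gauge housing, 0.3 kg, an upside-down T: bar 140 long (its x), 44 wide (y), 28 high; on its middle a neck 28 (x) by 26 (y), then a round dial case 48 across, 26 thick (y), centred 98 above the underside; 122 high, alike from both sides. Pinch neck or case across its flat faces (along y). This point: its centre, 61 above the underside. It starts upright in a rack slot; only some of the four are present
- housing3_mid (a point): a cream gauge housing, 0.3 kg, an upside-down T: bar 140 long (its x), 44 wide (y), 28 high; on its middle a neck 28 (x) by 26 (y), then a round dial case 48 across, 26 thick (y), centred 98 above the underside; 122 high, alike from both sides. Pinch neck or case across its flat faces (along y). This point: its centre, 61 above the underside. It starts upright in a rack slot; only some of the four are present
- housing4_mid (a point): a cream gauge housing, 0.3 kg, an upside-down T: bar 140 long (its x), 44 wide (y), 28 high; on its middle a neck 28 (x) by 26 (y), then a round dial case 48 across, 26 thick (y), centred 98 above the underside; 122 high, alike from both sides. Pinch neck or case across its flat faces (along y). This point: its centre, 61 above the underside. It starts upright in a rack slot; only some of the four are present
- bay1 (a point): centre of the floor of the left (+y) bay of the test cabinet, 5 above the desk; axes are the cabinet's: x across the mouth (+x the far side), y along the row of bays, z up. The floor is 190 long in x, 96 wide in y; the mouth above it reaches only 58 to either side of here in x. See the cabinet
- bay2 (a point): centre of the floor of the middle bay of the test cabinet, 5 above the desk; axes are the cabinet's: x across the mouth (+x the far side), y along the row of bays, z up. The floor is 190 long in x, 96 wide in y; the mouth above it reaches only 58 to either side of here in x. See the cabinet
- bay3 (a point): centre of the floor of the right (-y) bay of the test cabinet, 5 above the desk; axes are the cabinet's: x across the mouth (+x the far side), y along the row of bays, z up. The floor is 190 long in x, 96 wide in y; the mouth above it reaches only 58 to either side of here in x. See the cabinet
- cabinet: fixed grey cabinet, open above, three bays side by side along y, pitch 100. Steel lips 4 thick (underside 112, top 116 above the desk) cover the near and far sides, leaving a mouth 116 wide in x along the whole row: a housing's 140 bar passes only tilted, one end first. The walls between bays (4 thick) and, in the mouth, the end walls reach 86 above the desk. Outside 200 by 306; origin at its underside's centre
- valve_lever (a joint): angle of the valve lever in rad, 0 at the vent stop, 1.60 at the other stop; grows counter-clockwise seen from above. It stays where it is left (about 1.5 N at the knob moves it). The white disc below it is 120 across and has a tick every 10 degrees from 0 to 90; the tick at 50 degrees (0.873 rad) is longer and has a small steel stud
- lever_knob (a point): middle of the upright black knob at the lever's end: a cylinder 24 in diameter, 40 high (130 to 170 above the desk), 90 from the pivot; pinch it from above
- lever_pivot (a point): point on the lever's vertical turning axis at the height of the knob's middle; the valve column stands on the right (-y) of the cabinet. The axes are the cabinet's; at 0 the lever points from here to -x and 0.60 rad towards +y, and as the angle grows it swings past -x towards -y
- rack: wooden rack on the desk, 220 (x) x 308 (y), origin at its underside; the base is 12 thick and the housings stand on it in four slots 75 apart along its y, 67 wide, between fins that reach 28 above the desk
- ref_gauge_mid (a point): chrome reference gauge on a brass stem and round foot, 72 wide, 128 high, standing; this is its middle. Leave alone
- bezel1: aluminium dial bezel, ring 76 in diameter, 14 high, lying flat; origin at its underside. Leave alone
- bezel2: a second dial bezel like the first. Leave alone
- vial: amber glass vial, 38 in diameter, 80 high, standing; origin at its underside. Leave alone
There are look-alikes about, which are no part of the job. What is shaped like the part that bears housing2_mid but pink is not meant. What is shaped like the part that bears housing1_mid but yellow is not meant.

How it is judged:
By the outcome, as a careful person would: the job done as asked, in the order asked, and still so for the second after the job is handed in, with the robot touching nothing.
Of housing1, housing2, housing3, housing4 only 2 to 3 are there at a start; the rules pass over those that are not, and their reading is None.
At some moment in a run one of housing1, housing2, housing3, housing4 may be knocked a few centimetres aside while the robot is not near it.
It also fails if it takes over 210 s, if anything falls off the work surface, if the arm or the gripper's body presses on something with over 40 N, if the wrist force passes 120 N, or if a joint passes its speed limit or range.

### The arm

A 6-joint arm with a two-finger parallel gripper is mounted at the origin on the work surface. World frame = base frame: x ahead of the robot, y to its left, z up, the work surface at z = 0. Lengths are in mm, angles in rad, forces in N, time in s.
With the tool pointing down it reaches from about 275 to 750 mm from the base axis. Payload 10.2 kg.
Tool frame: the origin (TCP) lies between the finger pads; the fingertips stand 11 mm ahead of it and the grasp point (between the pads) lies 8 mm behind it; z points along the fingers, y is the line along which they close (so a half turn about z gives the same grasp; the last joint's range is limited). The gripper opens to 85 mm and grips with 20 to 120 N. Pads are 22 mm wide; open, the fingers measure 114 mm over their backs; the gripper's body (76 mm by 85 mm) begins 54 mm behind the grasp point. The pads swing forward as they close: fully open they stand 13 mm farther back than shut.
Start: joints at [0.975, 0.313, 1.498, -0, 1.331, -0.223], TCP at [191.231, 488.94, 242.294] pointing down, gripper open.
Joint ranges: [-2.94, 2.94], [-0.97, 2.17], [0.19, 2.56], [-1.23, 4.37], [0.02, 3.11], [-2.88, 2.88]. Speed limits (rad/s): [2.39, 2.39, 3.01, 3.14, 3.14, 3.14].

### API

Orientations are given as a unit quaternion [w, x, y, z].
In Python, from rig import sense, eyes, finish_job gives the robot as it stands.
- The arm moves only by the shell command python3 -m jog 'ROWS' [FORCE]. ROWS is JSON, a list of rows, each a list of 7 numbers: the shift along the tool's x, y, z in m, then the turn, a rotation vector about the tool's x, y, z in rad, then the finger opening in m, from 0 to 0.0854. In form: [[dx, dy, dz, rx, ry, rz, gripper], ...]. A call has 1 to 5 rows; each row shifts and turns the commanded pose from where the row before left it, along the tool's axes as they then stand; what a row does not reach is not made up. A row lasts 1/10 s, in which the tool goes at most 50 mm and 8.59 degrees, less where a joint would pass 70% of its speed; a pose out of reach is approached as far as the arm can. A call is refused whole if a number of a shift passes 0.05 or a number of a turn 0.15, either way. A call with a gripper value outside its range is refused whole. The fingers move at their own pace and stop on an object; FORCE is the grip in N (left out, the last holds). Time passes only in rows, so rows that do not move let the fingers close. It gives the time, the measured TCP pose, the force, the opening and the grip force at its end, in the units of the state.
- sense(): the state, without advancing time (a new reading comes with each control period).
- eyes.capture(name): name is "scene" or "top" or "wrist"; returns the picture (420x560x3 uint8, red, green, blue); there is no depth.
- eyes.calibration(name): a dict with "fx", "fy", "cx", "cy" (pixels), "cam_to_world" (4x4, takes a point from camera to world coordinates); the wrist camera has in their place "mount" (4x4, takes a point from camera to tool coordinates, whose origin is the TCP and whose axes are the flange's). Camera axes: x right, y down, z forward; pixel columns grow to the right and rows downward; lengths in mm; the calibration is good to about 2 mm. The wrist camera is an equidistant fisheye: a pixel r from the principal point sees the ray r / f radians off the axis. A picture is of the moment at which its call begins: read the wrist's pose just before it. calibration takes no time and is no camera call.
- finish_job(): hands the job in; it is judged then, once.
The state is a dict: "time_s": time; "joints": joint angles; "dq": joint speeds; "tau": joint torques, N m; "eef_pos": TCP position; "ee_rot": TCP orientation; "force": force on the tool from outside, world axes, zero at the start; "wrist_torque": the same for the moment, N m; "grip_width": opening from 0.0 (shut) to 1.0 (fully open); "grip_force": force on a finger pad.
Only numpy, scipy, OpenCV 4.12 (cv2) and the standard library are available. Lean on these libraries where they do the work, as an engineer would, in place of code of your own. Each camera call takes 0.05 s, during which the arm holds its last target. There are 200 camera calls.

## Working session

There is one attempt and no reset: what is moved stays moved. The work goes in short steps, Python scripts to look and compute and a shell command to move; the robot and the scene stay as the last step left them, time stands still between calls to the robot, and variables do not carry over. Pictures are saved under pics/ and viewed, at most 14 in all, crops included, and the job is handed in when it is done.

```bash
ls; mkdir -p pics
cat > h.py <<'E'
import numpy as np, cv2, json
from rig import sense, eyes
from scipy.spatial.transform import Rotation as R
def ray(cam,u,v,st=None):
    c=eyes.calibration(cam)
    if cam=='wrist':
        st=st or sense()
        a=np.array([(u-c['cx'])/c['fx'],(v-c['cy'])/c['fy']]);r=np.hypot(*a)
        d=np.array([*(np.sin(r)*a/max(r,1e-9)),np.cos(r)])
        T=tool(st)@np.array(c['mount'])
    else:
        d=np.array([(u-c['cx'])/c['fx'],(v-c['cy'])/c['fy'],1]);T=np.array(c['cam_to_world'])
    return T[:3,3],T[:3,:3]@d
def tool(st):
    T=np.eye(4);q=st['ee_rot'];T[:3,:3]=R.from_quat([*q[1:],q[0]]).as_matrix();T[:3,3]=st['eef_pos'];return T
def at(cam,u,v,z,st=None):
    o,d=ray(cam,u,v,st);return (o+d*(z-o[2])/d[2]).round(1)
def proj(cam,p):
    c=eyes.calibration(cam);T=np.linalg.inv(np.array(c['cam_to_world']));q=T[:3,:3]@p+T[:3,3]
    return (c['fx']*q[0]/q[2]+c['cx'],c['fy']*q[1]/q[2]+c['cy'])
E
python3 - <<'E'
from h import *
s=sense();print(s)
for n in('scene','top'):
    im=eyes.capture(n)[...,::-1];cv2.imwrite(f'pics/{n}0.png',cv2.resize(im,(800,600),interpolation=cv2.INTER_CUBIC));cv2.imwrite(f'/tmp/{n}0.png',im)
    print(eyes.calibration(n))
print(eyes.calibration('wrist'),tool(s))
E
```

```text
pics
{'time_s': 0.0, 'joints': array([ 9.74623512e-01,  3.13446841e-01,  1.49847617e+00,  6.80453018e-06,
        1.33097486e+00, -2.23406324e-01]), 'dq': array([ 0.00032986, -0.00206055, -0.00021125, -0.00063269, -0.00095817,
       -0.00091288]), 'tau': array([-5.42326707e-04, -4.12247837e+01, -2.59748071e+01, -1.81944720e-04,
        3.99039403e-03,  2.33872680e-05]), 'eef_pos': array([191.06971263, 488.72653795, 241.72196565]), 'ee_rot': array([-2.63040244e-04,  1.85306756e-01,  9.82680508e-01, -5.97258097e-04]), 'force': array([-0.31093323, -1.00309262, -0.15890467]), 'wrist_torque': array([0.03438954, 0.00639398, 0.02988608]), 'grip_force': 0.0, 'grip_width': 0.9983276155785895}
{'fx': 434.3139156331181, 'fy': 434.3139156331181, 'cx': 283.0960344044963, 'cy': 206.20622984040892, 'cam_to_world': array([[-7.38476137e-01,  3.88843073e-01, -5.50866645e-01,
         1.35471940e+03],
       [ 6.74074500e-01,  4.45883833e-01, -5.88906763e-01,
         6.85405185e+02],
       [ 1.66302157e-02, -8.06218749e-01, -5.91383771e-01,
         9.20242197e+02],
       [ 0.00000000e+00,  0.00000
[... 538 characters left out ...]
806, 'fy': 325.19226210127806, 'cx': 283.1787095187668, 'cy': 204.9202491703553, 'mount': array([[-6.75135506e-04, -9.64585647e-01, -2.63768978e-01,
         6.64561561e+01],
       [ 9.99999388e-01, -8.82476381e-04,  6.67587823e-04,
        -6.55876309e-01],
       [-8.76715525e-04, -2.63768366e-01,  9.64585652e-01,
        -1.31614295e+02],
       [ 0.00000000e+00,  0.00000000e+00,  0.00000000e+00,
         1.00000000e+00]])} [[-9.31322674e-01  3.64194360e-01 -7.38320963e-04  1.91069713e+02]
 [ 3.64194989e-01  9.31322099e-01 -1.07634151e-03  4.88726538e+02]
 [ 2.95617121e-04 -1.27131405e-03 -9.99999148e-01  2.41721966e+02]
 [ 0.00000000e+00  0.00000000e+00  0.00000000e+00  1.00000000e+00]]
```

View pics/scene0.png

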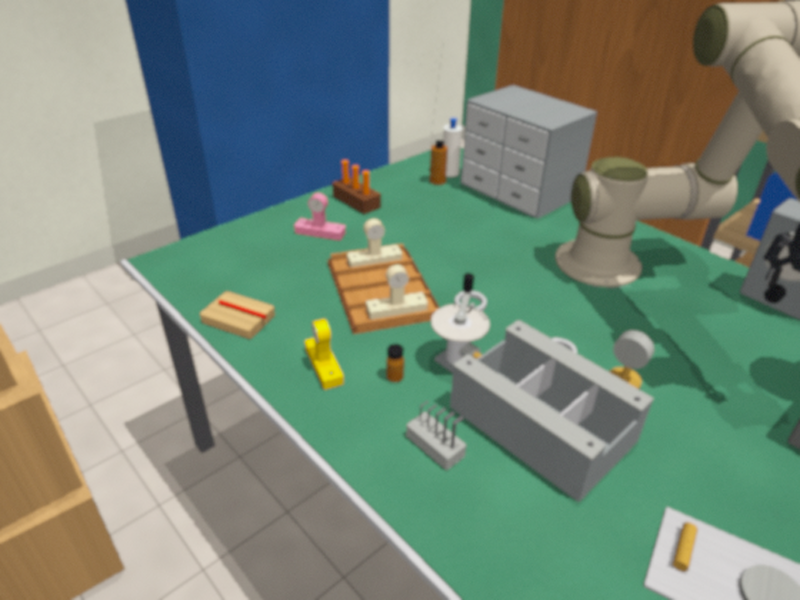

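View pics/top0.png

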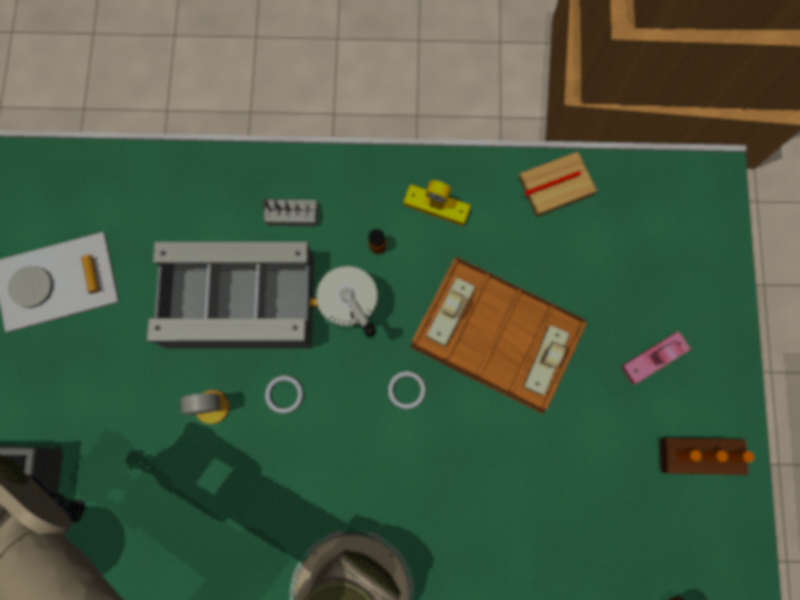

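The scene shows two cream housings in the rack, at top view (451,305) and (549,355). The pink look-alike is at (657,355) and the yellow one at (438,195); neither is meant. The cabinet is centred near (231,292), and the lever column is at (347,295) with its knob at (370,328). I'll confirm these in one crop.

Run:
```python
from h import *
im=cv2.imread('/tmp/top0.png')
# crop x 100..420,y 150..300 
c=cv2.resize(im[155:300,100:420],None,fx=2.5,fy=2.5,interpolation=cv2.INTER_CUBIC)
cv2.imwrite('pics/crop1.png',c)
```

```text
(no output)
```

View pics/crop1.png

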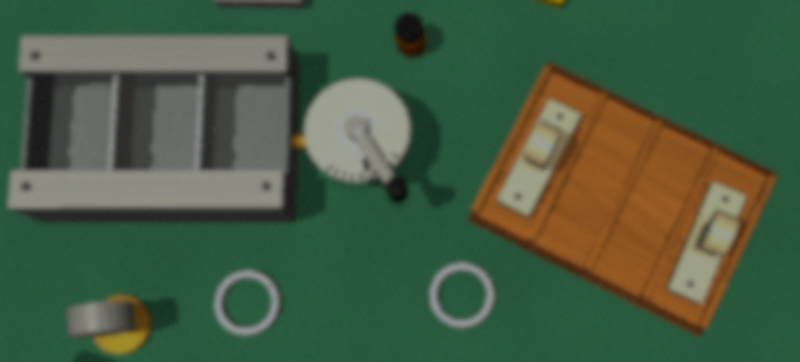

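The crop confirms it: the cream housings are at crop (540,155) and (708,243). The cabinet lips, disc (357,130) and knob (397,188) are all visible.

Run:
```python
from h import *
def A(p,z): return at('top',p[0]/2.5+100,p[1]/2.5+155,z)
lip=dict(nTL=(11,170),nBL=(9,208),nTR=(286,172),nBR=(284,209),fTL=(22,37),fTR=(288,38),fBL=(20,72),fBR=(289,74))
P={k:A(v,116) for k,v in lip.items()}
for k,v in P.items(): print(k,v)
c=(P['nBL']+P['nBR']+P['fTL']+P['fTR'])/4;print('cab c',c)
e=(P['nTL']-P['nTR']);print('ang row',np.degrees(np.arctan2(e[1],e[0])), np.degrees(np.arctan2(*(P['fTL']-P['fTR'])[1::-1])))
for z in(115,125):print('disc',A((357,130),z))
print('knob top',A((397,186),170),A((397,190),150))
for n,q in dict(A=[(553,97),(581,110),(530,217),(497,203)],B=[(714,182),(747,194),(704,304),(669,290)]).items():
    w=np.array([A(p,40) for p in q]);d=(w[0]+w[1]-w[2]-w[3])/2
    print(n,w.mean(0),np.linalg.norm(d),np.linalg.norm(w[0]-w[1]),np.degrees(np.arctan2(d[1],d[0])))
r=[A(p,12) for p in[(548,67),(776,177),(704,333),(471,218)]];print(r,np.mean(r,0))
print('ref',A((120,325),0),'bz',A((247,303),7),A((462,295),7),'vial',A((410,28),80))
```

```text
nTL [522.1 409.2 116. ]
nBL [479.  407.3 116. ]
nTR [526.1 100.1 116. ]
nBR [484.  100.2 116. ]
fTL [677.8 411.6 116. ]
fTR [682.8 105.8 116. ]
fBL [636.1 409.9 116. ]
fBR [640.1 102.5 116. ]
cab c [580.9   256.225 116.   ]
ang row 90.74141160147305 90.93673437706116
disc [576.3  22.2 115. ]
disc [574.1  21.3 125. ]
knob top [503.1 -28.7 170. ] [502.2 -27.6 150. ]
A [ 565.175 -189.9     40.   ] 144.64941237350405 37.051990499836826 -25.599582893388778
B [ 466.6   -388.125   40.   ] 140.41923835429395 41.02011701592281 -22.638697272382277
[array([ 683. , -199.5,   12. ]), array([ 551. , -476.1,   12. ]), array([ 362.5, -385.7,   12. ]), array([ 493.6, -108.6,   12. ])] [ 522.525 -292.475   12.   ]
ref [359.1 305.1   0. ] bz [387.4 154.8   7. ] [401.9 -99.8   7. ] vial [708.7 -32.2  80. ]
```

```bash
cat > go.py <<'E'
# go.py x y z heading_deg tilt_deg n : per-row tool-axis increment reaching the TCP pose in n equal rows
import sys; from h import *
from scipy.linalg import logm,expm
def pose(x,y,z,psi,th):
    T=np.eye(4);p,t=np.radians([psi,th])
    X=np.array([np.cos(p),np.sin(p),0]);Z=np.array([0,0,-1.])
    B=np.array([X,np.cross(Z,X),Z]).T
    T[:3,:3]=B@R.from_rotvec([0,t,0]).as_matrix();T[:3,3]=[x,y,z];return T
if __name__=='__main__':
    x,y,z,psi,th,n=map(float,sys.argv[1:7])
    T=np.linalg.inv(tool(sense()))@pose(x,y,z,psi,th)
    D=expm(np.real(logm(T))/n)
    print('total',(T[:3,3]/1000).round(4),R.from_matrix(T[:3,:3]).as_rotvec().round(3))
    print('row',(D[:3,3]/1000).round(5),R.from_matrix(D[:3,:3]).as_rotvec().round(4))
E
python3 -m jog '[[0,0,0,0,0,0.144,0.0854],[0,0,0,0,0,0.144,0.0854],[0,0,0,0,0,0.144,0.0854],[0,0,0,0,0,0.144,0.0854],[0,0,0,0,0,0.144,0.0854]]' 20
python3 -m jog '[[0,0,0,0,0,0.144,0.0854],[0,0,0,0,0,0.144,0.0854],[0,0,0,0,0,0.144,0.0854],[0,0,0,0,0,0.144,0.0854],[0,0,0,0,0,0.144,0.0854]]'
python3 -m jog '[[0,0,0,0,0,0.144,0.0854],[0,0,0,0,0,0.144,0.0854],[0,0,0,0,0,0.144,0.0854],[0,0,0,0,0,0.144,0.0854],[0,0,0,0,0,0.144,0.0854]]'
python3 -m jog '[[-0.0025,0.04,0,0,0,0,0.0854],[-0.0025,0.04,0,0,0,0,0.0854],[-0.0025,0.04,0,0,0,0,0.0854],[-0.0025,0.04,0,0,0,0,0.0854],[-0.0025,0.04,0,0,0,0,0.0854]]'
python3 -m jog '[[-0.0025,0.04,0,0,0,0,0.0854],[-0.0025,0.04,0,0,0,0,0.0854],[-0.0025,0.04,0,0,0,0,0.0854],[-0.0025,0.04,0,0,0,0,0.0854],[-0.0025,0.04,0,0,0,0,0.0854]]'
python3 -m jog '[[-0.0025,0.04,0,0,0,0,0.0854],[-0.0025,0.04,0,0,0,0,0.0854],[-0.0025,0.04,0,0,0,0,0.0854],[-0.0025,0.04,0,0,0,0,0.0854],[-0.0025,0.04,0,0,0,0,0.0854]]'
python3 - <<'E'
from h import *
s=sense();im=eyes.capture('wrist')[...,::-1];cv2.imwrite('pics/w1.png',cv2.resize(im,(800,600),interpolation=cv2.INTER_CUBIC))
print(tool(s).round(3))
E
```

```text
time_s: 0.6
eef_pos: [191.1, 488.8, 241.9]
ee_rot: [-0.0, 0.522, 0.853, -0.0]
force: [-0.1, 0.8, -0.6]
grip_width: 1.003
grip_force: 0.0
time_s: 1.1
eef_pos: [191.1, 488.8, 241.9]
ee_rot: [0.0, 0.789, 0.614, -0.0]
force: [0.7, 0.5, -0.8]
grip_width: 0.999
grip_force: 0.0
time_s: 1.6
eef_pos: [191.1, 488.8, 241.9]
ee_rot: [0.0, 0.955, 0.297, -0.0]
force: [-0.4, -0.4, 0.1]
grip_width: 0.996
grip_force: 0.0
time_s: 2.1
eef_pos: [295.7, 316.2, 242.1]
ee_rot: [0.0, 0.954, 0.3, -0.0]
force: [0.5, -0.0, 0.3]
grip_width: 0.999
grip_force: 0.0
time_s: 2.6
eef_pos: [399.9, 144.9, 242.2]
ee_rot: [-0.0, 0.954, 0.3, -0.0]
force: [1.2, 0.6, -0.4]
grip_width: 0.998
grip_force: 0.0
time_s: 3.1
eef_pos: [504.1, -26.3, 242.1]
ee_rot: [-0.0, 0.954, 0.3, -0.0]
force: [0.7, -0.1, 1.1]
grip_width: 1.002
grip_force: 0.0
[[  0.821   0.572  -0.    504.106]
 [  0.572  -0.821   0.    -26.299]
 [ -0.     -0.     -1.    242.061]
 [  0.      0.      0.      1.   ]]
```

View pics/w1.png

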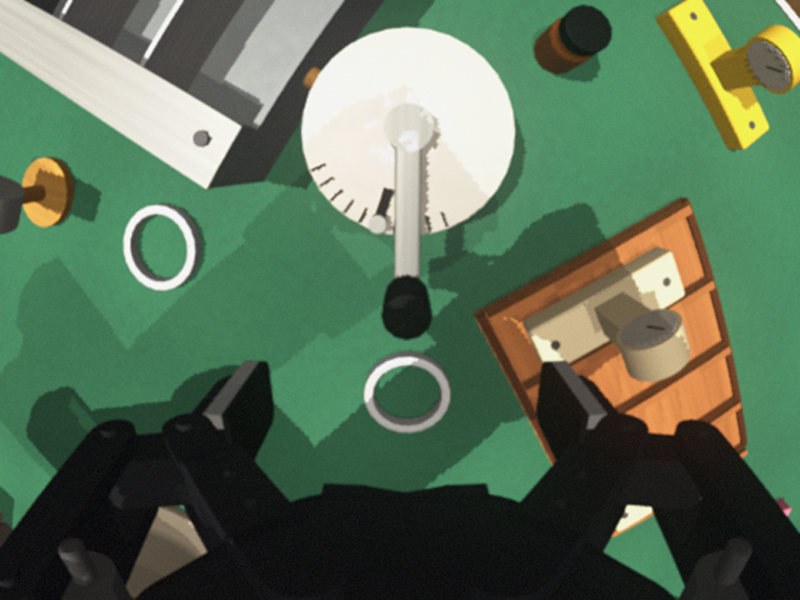

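The wrist view shows the knob with its top face near (408,312), the pivot hub near (409,127), and the stud by the 50° tick at (380,222).

```bash
python3 - <<'E'
from h import *
k=1.4286
print('knob',at('wrist',408/k,312/k,170),at('wrist',407/k,290/k,150))
for z in(110,130,150):print(z,'hub',at('wrist',409/k,127/k,z),'discC',at('wrist',408/k,131/k,z),'stud',at('wrist',380/k,222/k,z))
for p in[(303,125),(515,128),(408,28),(408,234)]:print(at('wrist',p[0]/k,p[1]/k,115))
E
python3 go.py 502 -28 158 34.5 0 1
```

```text
knob [508.8 -31.5 170. ] [512.9 -28.3 150. ]
110 hub [582.2  18.  110. ] discC [580.   17.2 110. ] stud [528.5   0.9 110. ]
130 hub [580.6  17.2 130. ] discC [578.5  16.4 130. ] stud [530.9   1.3 130. ]
150 hub [579.   16.3 150. ] discC [577.1  15.6 150. ] stud [533.4   1.8 150. ]
[550.5  67.6 115. ]
[616.4 -30.1 115. ]
[628.8  50.9 115. ]
[532.3 -15.8 115. ]
total [-0.002  -0.0048  0.0836] [0.002 0.001 0.003]
row [-0.00198 -0.00479  0.08364] [0.0018 0.0006 0.0033]
```

```bash
python3 -m jog '[[0,0.004,0.03,0,0,0,0.0854],[0,0,0.03,0,0,0,0.0854],[0,0,0.02,0,0,0,0.0854],[0,0,0.012,0,0,0,0.0854],[0,0,0,0,0,0,0.04]]' 20
python3 -m jog '[[0,0,0,0,0,0,0.01],[0,0,0,0,0,0,0.01],[0,0,0,0,0,0,0.01],[0,0,0,0,0,0,0.01],[0,0,0,0,0,0,0.01]]'
python3 - <<'E'
from h import *
s=sense();im=eyes.capture('wrist')[...,::-1];cv2.imwrite('pics/w2.png',cv2.resize(im,(800,600),interpolation=cv2.INTER_CUBIC))
print(tool(s).round(3))
E
```

```text
time_s: 3.65
eef_pos: [505.3, -27.8, 149.1]
ee_rot: [-0.001, 0.954, 0.3, -0.001]
force: [-0.9, 0.2, -0.0]
grip_width: 0.855
grip_force: 0.0
time_s: 4.15
eef_pos: [506.2, -28.0, 151.1]
ee_rot: [0.0, 0.954, 0.3, 0.001]
force: [-1.8, 0.5, 6.9]
grip_width: 0.274
grip_force: 22.3
[[ 8.20000e-01  5.72000e-01  1.00000e-03  5.06152e+02]
 [ 5.72000e-01 -8.20000e-01 -0.00000e+00 -2.80210e+01]
 [ 1.00000e-03  1.00000e-03 -1.00000e+00  1.51073e+02]
 [ 0.00000e+00  0.00000e+00  0.00000e+00  1.00000e+00]]
```

View pics/w2.png

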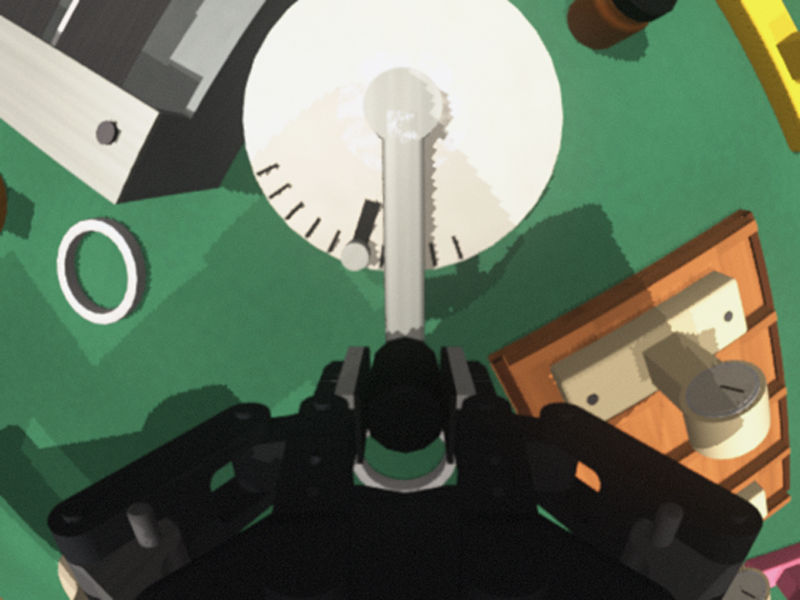

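The knob is pinched between the pads (about 23 mm opening), with the lever along image column 403 and the stud at (355,255). Next I swing it about the pivot towards 0.

```bash
python3 -m jog '[[0.00045,-0.009,0,0,0,0.1,0.01],[0.00045,-0.009,0,0,0,0.1,0.01],[0.00045,-0.009,0,0,0,0.1,0.01],[0.00045,-0.009,0,0,0,0.1,0.01]]'
python3 -m jog '[[0.00045,-0.009,0,0,0,0.1,0.01],[0.00045,-0.009,0,0,0,0.1,0.01],[0.00045,-0.009,0,0,0,0.1,0.01],[0.00045,-0.009,0,0,0,0.1,0.01]]'
python3 -m jog '[[0.00045,-0.009,0,0,0,0.1,0.01],[0.00045,-0.009,0,0,0,0.1,0.01],[0.00045,-0.009,0,0,0,0.1,0.01]]'
python3 -m jog '[[0,-0.003,0,0,0,0.03,0.01],[0,-0.002,0,0,0,0.02,0.01],[0,0,0,0,0,0,0.01]]'
python3 -m jog '[[0,-0.003,0,0,0,0.03,0.01],[0,0,0,0,0,0,0.01]]'
```

```text
time_s: 4.6
eef_pos: [491.8, 4.7, 151.1]
ee_rot: [0.001, 0.995, 0.102, 0.001]
force: [0.1, -2.4, 5.6]
grip_width: 0.276
grip_force: 22.4
time_s: 5.0
eef_pos: [491.5, 40.5, 151.1]
ee_rot: [0.001, 0.995, -0.098, 0.0]
force: [-0.6, -4.2, 6.4]
grip_width: 0.272
grip_force: 22.4
time_s: 5.3
eef_pos: [500.6, 65.7, 151.1]
ee_rot: [0.001, 0.969, -0.245, 0.001]
force: [-0.2, -5.7, 5.8]
grip_width: 0.276
grip_force: 22.4
time_s: 5.6
eef_pos: [503.1, 70.1, 151.1]
ee_rot: [0.0, 0.963, -0.268, 0.001]
force: [-1.6, -2.2, 6.7]
grip_width: 0.276
grip_force: 22.4
time_s: 5.8
eef_pos: [504.1, 71.8, 151.0]
ee_rot: [0.001, 0.959, -0.282, 0.0]
force: [-6.6, -8.4, 8.4]
grip_width: 0.277
grip_force: 22.7
```

```bash
python3 -m jog '[[0,-0.001,0,0,0,0.01,0.01],[0,0,0,0,0,0,0.01]]'
python3 -m jog '[[0,-0.001,0,0,0,0.01,0.01],[0,0,0,0,0,0,0.01]]'
python3 - <<'E'
from h import *
s=sense();im=eyes.capture('wrist')[...,::-1];cv2.imwrite('pics/w3.png',cv2.resize(im,(800,600),interpolation=cv2.INTER_CUBIC))
print(tool(s).round(3))
k=1.4286
E
```

```text
time_s: 6.0
eef_pos: [504.2, 71.9, 151.0]
ee_rot: [0.002, 0.958, -0.286, -0.0]
force: [-10.1, -13.4, 9.6]
grip_width: 0.273
grip_force: 23.1
time_s: 6.2
eef_pos: [504.3, 71.9, 151.0]
ee_rot: [0.003, 0.957, -0.291, -0.001]
force: [-12.4, -18.5, 11.8]
grip_width: 0.275
grip_force: 23.7
[[ 8.31000e-01 -5.57000e-01 -3.00000e-03  5.04319e+02]
 [-5.57000e-01 -8.31000e-01 -6.00000e-03  7.19490e+01]
 [ 1.00000e-03  7.00000e-03 -1.00000e+00  1.50960e+02]
 [ 0.00000e+00  0.00000e+00  0.00000e+00  1.00000e+00]]
```

View pics/w3.png

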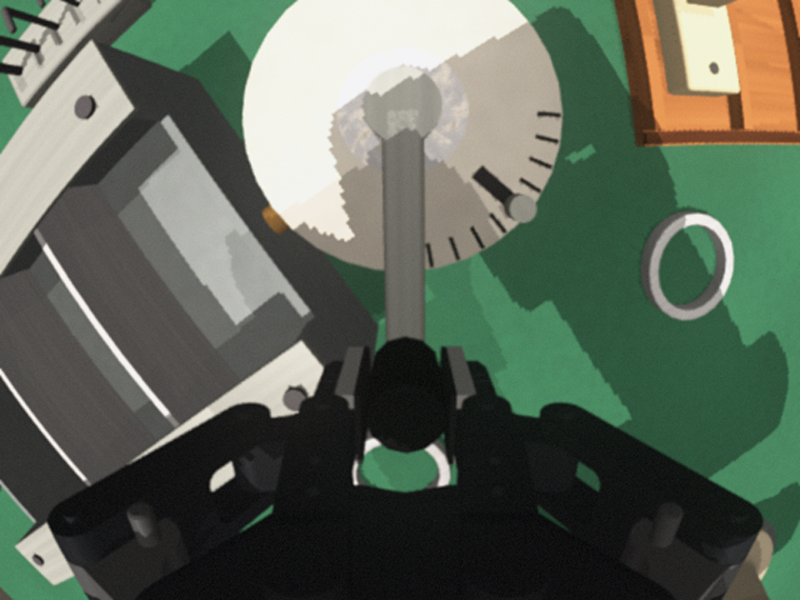

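The picture shows the lever over the 0 tick: the ticks from (428,253) to (548,113) are 10 to 90 degrees, and the force is rising against the stop. I'll ease off, let go, rise and move above the first housing, and plan the tilt path alongside.

```bash
python3 -m jog '[[0,0.002,0,0,0,-0.02,0.01],[0,0,0,0,0,0,0.01],[0,0,0,0,0,0,0.04],[0,0,0,0,0,0,0.05],[0,0,0,0,0,0,0.06]]'
python3 -m jog '[[0,0,-0.01,0,0,0,0.0854],[0,0,-0.03,0,0,0,0.0854],[0,0,-0.05,0,0,0,0.0854],[0,0,-0.03,0,0,0,0.0854],[0,0,0,0,0,0,0.0854]]'
python3 - <<'E'
from h import *
p=np.array([(506.2,-28),(491.8,4.7),(491.5,40.5),(500.6,65.7),(504.2,71.9)])
A=np.c_[2*p,np.ones(len(p))];s=np.linalg.lstsq(A,(p**2).sum(1),rcond=None)[0];print('circ',s[:2],np.sqrt(s[2]+s[0]**2+s[1]**2))
im=eyes.capture('wrist')[...,::-1];cv2.imwrite('/tmp/w4.png',im)
E
python3 go.py 545 -182 245 -24 0 6
cat > plan.py <<'E'
import numpy as np,heapq,sys
g=float(sys.argv[1])   # grasp height above underside
def outline(b,s=3.):
    x0,x1,z0,z1=b;xs=np.linspace(x0,x1,max(2,int((x1-x0)/s)+1));zs=np.linspace(z0,z1,max(2,int((z1-z0)/s)+1))
    return np.vstack([np.c_[xs,0*xs+z0],np.c_[xs,0*xs+z1],np.c_[0*zs+x0,zs],np.c_[0*zs+x1,zs]])
def sdf(p,b):
    c=np.array([(b[0]+b[1])/2,(b[2]+b[3])/2]);h=np.array([(b[1]-b[0])/2,(b[3]-b[2])/2]);q=np.abs(p-c)-h
    return np.hypot(*np.maximum(q,0).T)+np.minimum(q.max(-1),0)
mov=[(-70,70,0,28),(-14,14,28,80),(-24,24,86,110),(-17,17,80,120),(-14,14,g-19,g+54),(-43,43,g+54,g+140)]
obs=[(-110,-58,112,116),(58,110,112,116),(-100,-95,0,116),(95,100,0,116),(-110,110,-20,5)]
MP=np.vstack([outline(b) for b in mov]);OP=np.vstack([outline(b) for b in obs])
def clr(x,z,t):
    u=np.array([np.cos(t),np.sin(t)]);w=np.array([-np.sin(t),np.cos(t)])
    P=np.array([x,z])+MP[:,:1]*u+MP[:,1:]*w
    d=min(sdf(P,b).min() for b in obs);Q=OP-[x,z];Q=np.c_[Q@u,Q@w]
    return min(d,min(sdf(Q,b).min() for b in mov))
xs=np.arange(-40,81,5);zs=np.arange(7,192,5);ts=np.radians(np.arange(0,66,5))
C=np.array([[[clr(x,z,t) for t in ts] for z in zs] for x in xs])
C[:,zs<=8,0]=np.maximum(C[:,zs<=8,0],np.where(C[:,zs<=8,0]>1,12,-9))
s=(list(xs).index(0),len(zs)-1,0);goal=(s[0],0,0)
best={s:C[s]};h=[(-C[s],0,s)];par={}
best={s:(-C[s],0)};h=[(*best[s],s)]
while h:
    a,l,n=heapq.heappop(h)
    if n==goal:break
    if (a,l)>best[n]:continue
    for d in np.ndindex(3,3,3):
        m=tuple(np.array(n)+d-1)
        if any(i<0 or i>=k for i,k in zip(m,C.shape)):continue
        v=(max(a,-min(C[m],9)),l+np.abs(np.array(d)-1)@[1,1,1.])
        if m not in best or v<best[m]:best[m]=v;par[m]=n;heapq.heappush(h,(*v,m))
print('min clr',-best[goal][0]);n=goal;path=[n]
while n!=s:n=par[n];path.append(n)
for n in path[::-1]:
    x,z,t=xs[n[0]],zs[n[1]],ts[n[2]];gx=x-np.sin(t)*(g-8);gz=z+np.cos(t)*(g-8)
    print(x,z,round(np.degrees(t)),'clr',C[n].round(1),'TCP',gx.round(),gz.round())
E
python3 plan.py 98
```

```text
time_s: 6.75
eef_pos: [504.3, 73.2, 150.2]
ee_rot: [-0.0, 0.96, -0.282, -0.0]
force: [-0.2, 0.3, 0.1]
grip_width: 0.698
grip_force: 0.0
time_s: 7.25
eef_pos: [505.6, 73.1, 275.2]
ee_rot: [-0.001, 0.96, -0.282, 0.004]
force: [0.3, -0.5, 0.2]
grip_width: 1.002
grip_force: 0.0
circ [578.6946715   23.38262921] 88.86418919802375
total [0.1716 0.193  0.0277] [-0.002 -0.004 -0.152]
row [0.02654 0.03394 0.00459] [-0.0003 -0.0006 -0.0254]
min clr 7.0
0 187 0 clr 71.0 TCP 0.0 277.0
0 182 0 clr 66.0 TCP 0.0 272.0
0 177 0 clr 61.0 TCP 0.0 267.0
0 172 0 clr 56.0 TCP 0.0 262.0
0 167 0 clr 51.0 TCP 0.0 257.0
0 162 0 clr 46.0 TCP 0.0 252.0
5 157 5 clr 34.9 TCP -3.0 247.0
10 152 10 clr 23.8 TCP -6.0 241.0
15 147 15 clr 14.0 TCP -8.0 234.0
20 142 20 clr 12.2 TCP -11.0 227.0
20 137 25 clr 9.6 TCP -18.0 219.0
25 132 30 clr 9.9 TCP -20.0 210.0
25 127 35 clr 9.9 TCP -27.0 201.0
25 122 35 clr 12.0 TCP -27.0 196.0
25 117 35 clr 15.5 TCP -27.0 191.0
25 112 35 clr 15.7 TCP -27.0 186.0
20 107 35 clr 14.4 TCP -32.0 181.0
15 102 35 clr 13.2 TCP -37.0 176.0
10 97 35 clr 12.0 TCP -42.0 171.0
5 92 35 clr 10.7 TCP -47.0 166.0
0 87 35 clr 9.5 TCP -52.0 161.0
-5 82 35 clr 8.4 TCP -57.0 156.0
-10 77 30 clr 7.4 TCP -55.0 155.0
-10 72 25 clr 8.5 TCP -48.0 154.0
-10 67 25 clr 8.8 TCP -48.0 149.0
-10 62 20 clr 9.6 TCP -41.0 147.0
-10 57 20 clr 9.6 TCP -41.0 142.0
-10 52 15 clr 10.1 TCP -33.0 139.0
-10 47 15 clr 8.3 TCP -33.0 134.0
-10 42 10 clr 11.2 TCP -26.0 131.0
-10 37 10 clr 9.6 TCP -26.0 126.0
-10 32 10 clr 8.7 TCP -26.0 121.0
-10 27 10 clr 7.8 TCP -26.0 116.0
-10 22 5 clr 10.9 TCP -18.0 112.0
-10 17 0 clr 12.0 TCP -10.0 107.0
-5 12 0 clr 7.0 TCP -5.0 102.0
0 7 0 clr 12.0 TCP 0.0 97.0
```

```bash
python3 -m jog '[[0.0265,0.034,0.0046,0,0,-0.0254,0.0854],[0.0265,0.034,0.0046,0,0,-0.0254,0.0854],[0.0265,0.034,0.0046,0,0,-0.0254,0.0854],[0.0265,0.034,0.0046,0,0,-0.0254,0.0854],[0.0265,0.034,0.0046,0,0,-0.0254,0.0854]]'
python3 -m jog '[[0.0265,0.034,0.0046,0,0,-0.0254,0.0854],[0,0,0,0,0,0,0.0854],[0,0,0,0,0,0,0.0854],[0,0,0,0,0,0,0.0854]]'
python3 - <<'E'
from h import *
s=sense();im=eyes.capture('wrist')[...,::-1];cv2.imwrite('pics/w5.png',cv2.resize(im,(800,600),interpolation=cv2.INTER_CUBIC))
np.save('/tmp/w5.npy',tool(s));print(tool(s).round(3))
E
```

```text
time_s: 7.8
eef_pos: [534.2, -141.7, 246.0]
ee_rot: [-0.0, 0.976, -0.22, -0.001]
force: [0.1, 0.6, -0.6]
grip_width: 1.001
grip_force: 0.0
time_s: 8.2
eef_pos: [543.8, -181.2, 242.3]
ee_rot: [-0.0, 0.978, -0.208, -0.0]
force: [0.0, 0.7, 0.8]
grip_width: 1.001
grip_force: 0.0
[[ 9.14000e-01 -4.06000e-01 -1.00000e-03  5.43811e+02]
 [-4.06000e-01 -9.14000e-01  1.00000e-03 -1.81243e+02]
 [-1.00000e-03 -0.00000e+00 -1.00000e+00  2.42302e+02]
 [ 0.00000e+00  0.00000e+00  0.00000e+00  1.00000e+00]]
```

View pics/w5.png

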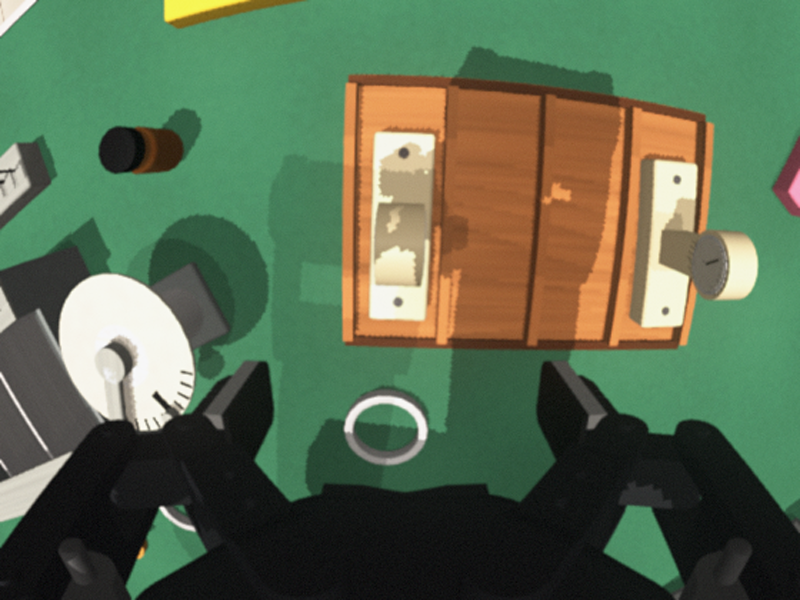

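The wrist view shows housing A's bar from (374,132) to (425,320) with its case at (400,245). Housing B's bar runs from (648,159) to (682,327).

```bash
python3 - <<'E'
from h import *
k=1.4286
for n,q in dict(A=[(374,132),(436,130),(425,320),(369,318)],B=[(648,159),(696,162),(682,327),(633,324)]).items():
    w=np.array([at('wrist',a/k,b/k,40) for a,b in q]);d=(w[0]+w[1]-w[2]-w[3])/2
    print(n,w.mean(0),np.linalg.norm(d),np.linalg.norm(w[0]-w[1]),np.linalg.norm(w[2]-w[3]),np.degrees(np.arctan2(d[1],d[0])))
E
python3 go.py 567 -190 242 -24 0 1
```

```text
A [ 567.4   -188.875   40.   ] 139.50853916517084 43.9174225108897 42.53151772509416 -26.45484946104714
B [ 471.125 -383.8     40.   ] 138.11467155954148 47.988331915164515 52.0358530246214 -23.19586694187132
total [ 0.0247 -0.0012  0.0006] [-0.     0.001  0.001]
row [ 0.02473 -0.00121  0.00059] [-0.0003  0.0005  0.0013]
```

```bash
python3 -m jog '[[0.0246,-0.0024,0,0,0,0.035,0.0854],[0,0,0.04,0,0,0,0.0854],[0,0,0.04,0,0,0,0.0854],[0,0,0.04,0,0,0,0.0854],[0,0,0.02,0,0,0,0.0854]]'
python3 -m jog '[[0,0,0,0,0,0,0.0854],[0,0,0,0,0,0,0.04],[0,0,0,0,0,0,0.03],[0,0,0,0,0,0,0.01],[0,0,0,0,0,0,0.01]]' 60
python3 -m jog '[[0,0,0,0,0,0,0.01],[0,0,0,0,0,0,0.01],[0,0,0,0,0,0,0.01],[0,0,0,0,0,0,0.01]]' 80
python3 - <<'E'
from h import *
s=sense();print(tool(s).round(3))
E
```

```text
time_s: 8.75
eef_pos: [566.2, -188.1, 99.5]
ee_rot: [-0.001, 0.975, -0.224, -0.002]
force: [-0.3, -0.1, -0.5]
grip_width: 1.0
grip_force: 0.0
time_s: 9.25
eef_pos: [567.8, -190.2, 103.7]
ee_rot: [0.0, 0.974, -0.225, 0.001]
force: [1.6, 2.1, 0.8]
grip_width: 0.328
grip_force: 0.5
time_s: 9.65
eef_pos: [567.9, -190.1, 103.7]
ee_rot: [0.0, 0.974, -0.225, 0.001]
force: [0.2, 3.0, 5.9]
grip_width: 0.291
grip_force: 78.9
[[ 8.99000e-01 -4.38000e-01  2.00000e-03  5.67944e+02]
 [-4.38000e-01 -8.99000e-01 -0.00000e+00 -1.90064e+02]
 [ 2.00000e-03 -0.00000e+00 -1.00000e+00  1.03670e+02]
 [ 0.00000e+00  0.00000e+00  0.00000e+00  1.00000e+00]]
```

```bash
python3 -m jog '[[0,0,-0.01,0,0,0,0.01],[0,0,-0.04,0,0,0,0.01],[0,0,-0.05,0,0,0,0.01],[0,0,-0.05,0,0,0,0.01],[0,0,-0.04,0,0,0,0.01]]'
python3 -m jog '[[0,0,-0.01,0,0,0,0.01],[0,0,0,0,0,0,0.01],[0,0,0,0,0,0,0.01]]'
python3 go.py 581 256 303 0.85 0 12
```

```text
time_s: 10.15
eef_pos: [567.1, -190.1, 296.1]
ee_rot: [0.0, 0.974, -0.225, 0.001]
force: [0.3, -0.3, -3.3]
grip_width: 0.298
grip_force: 78.9
time_s: 10.45
eef_pos: [566.9, -189.9, 300.4]
ee_rot: [-0.001, 0.974, -0.225, -0.002]
force: [-0.1, 1.1, -4.2]
grip_width: 0.29
grip_force: 79.2
total [-0.1829 -0.4069 -0.0018] [-0.001  0.004 -0.469]
row [-0.00773 -0.03671 -0.00019] [-0.0001  0.0003 -0.0391]
```

```bash
python3 -m jog '[[-0.0077,-0.0367,-0.0002,0,0,-0.0391,0.01],[-0.0077,-0.0367,-0.0002,0,0,-0.0391,0.01],[-0.0077,-0.0367,-0.0002,0,0,-0.0391,0.01],[-0.0077,-0.0367,-0.0002,0,0,-0.0391,0.01]]'
python3 -m jog '[[-0.0077,-0.0367,-0.0002,0,0,-0.0391,0.01],[-0.0077,-0.0367,-0.0002,0,0,-0.0391,0.01],[-0.0077,-0.0367,-0.0002,0,0,-0.0391,0.01],[-0.0077,-0.0367,-0.0002,0,0,-0.0391,0.01]]'
python3 -m jog '[[-0.0077,-0.0367,-0.0002,0,0,-0.0391,0.01],[-0.0077,-0.0367,-0.0002,0,0,-0.0391,0.01],[-0.0077,-0.0367,-0.0002,0,0,-0.0391,0.01],[-0.0077,-0.0367,-0.0002,0,0,-0.0391,0.01]]'
python3 -m jog '[[0,0,0,0,0,0,0.01],[0,0,0,0,0,0,0.01],[0,0,0,0,0,0,0.01],[0,0,0,0,0,0,0.01]]'
python3 - <<'E'
from h import *
s=sense();print(tool(s).round(3),s['joints'].round(2))
im=eyes.capture('wrist')[...,::-1];cv2.imwrite('pics/w6.png',cv2.resize(im,(800,600),interpolation=cv2.INTER_CUBIC));np.save('/tmp/w6.npy',tool(s))
im=eyes.capture('top')[...,::-1];cv2.imwrite('/tmp/t6.png',im)
E
```

```text
time_s: 10.85
eef_pos: [595.1, -41.4, 300.9]
ee_rot: [-0.0, 0.989, -0.148, -0.002]
force: [0.1, 0.2, -2.0]
grip_width: 0.298
grip_force: 79.2
time_s: 11.25
eef_pos: [599.7, 108.4, 301.6]
ee_rot: [0.0, 0.998, -0.07, -0.002]
force: [0.0, -0.4, -2.5]
grip_width: 0.297
grip_force: 79.3
time_s: 11.65
eef_pos: [580.9, 256.9, 302.3]
ee_rot: [0.001, 1.0, 0.008, -0.002]
force: [0.4, -0.1, -3.1]
grip_width: 0.297
grip_force: 79.3
time_s: 12.05
eef_pos: [582.0, 254.4, 304.5]
ee_rot: [0.0, 1.0, 0.007, -0.001]
force: [0.2, -0.3, -2.8]
grip_width: 0.294
grip_force: 79.8
[[ 1.00000e+00  1.40000e-02 -1.00000e-03  5.81970e+02]
 [ 1.40000e-02 -1.00000e+00 -0.00000e+00  2.54428e+02]
 [-1.00000e-03  0.00000e+00 -1.00000e+00  3.04503e+02]
 [ 0.00000e+00  0.00000e+00  0.00000e+00  1.00000e+00]] [ 0.23  0.54  1.   -0.    1.6   1.79]
```

View pics/w6.png

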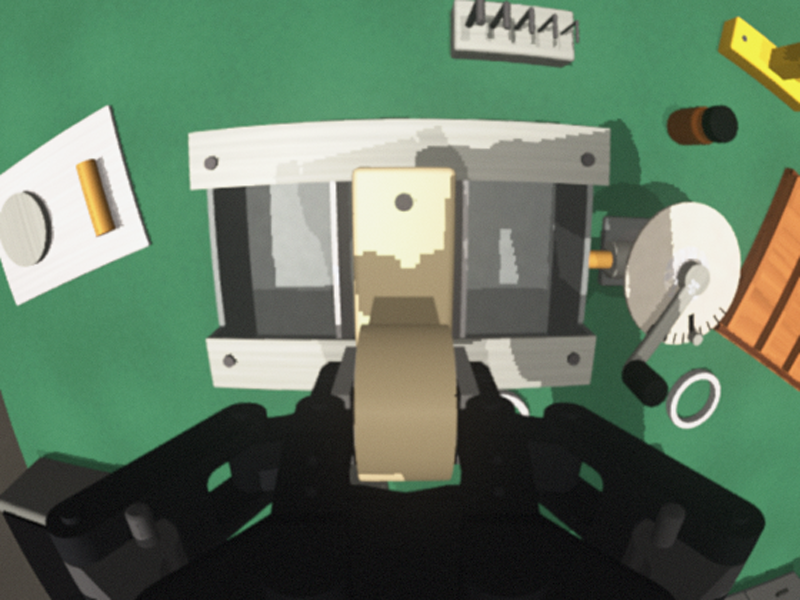

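The wrist view shows the lips with screws at (210,162), (588,159), (229,360) and (573,358), and the housing gripped over the middle bay.

Run:
```python
from h import *
k=1.4286
import h
T6=np.load('/tmp/w6.npy');h.tool=lambda s:T6
f=lambda p,z=116:at('wrist',p[0]/k,p[1]/k,z)
w=np.array([f(p) for p in[(210,162),(588,159),(229,360),(573,358)]]);print(w,w.mean(0))
o=np.array([f(p) for p in[(189,133),(610,128),(215,386),(592,386)]]);print(o,o.mean(0))
i=np.array([f(p) for p in[(191,189),(608,186),(207,338),(595,335)]]);print(i,i.mean(0))
e=w[0]-w[1]+w[2]-w[3];print(np.degrees(np.arctan2(e[1],e[0])))
print('walls',f((336,260),86),f((463,260),86),'ends',f((222,260),86),f((585,260),86))
print('bar far end',at('wrist',354/k,170/k,210),at('wrist',455/k,170/k,240))
```

```text
[[657.  395.2 116. ]
 [662.1 123.7 116. ]
 [504.3 391.4 116. ]
 [509.8 120.9 116. ]] [583.3 257.8 116. ]
[[679.7 412.3 116. ]
 [686.6 106.7 116. ]
 [480.3 407.3 116. ]
 [484.4 100.  116. ]] [582.75  256.575 116.   ]
[[638.1 411.5 116. ]
 [643.7 106.5 116. ]
 [522.3 408.4 116. ]
 [528.9 104.7 116. ]] [583.25  257.775 116.   ]
91.12040193471834
walls [578.5 306.9  86. ] [579.7 208.8  86. ] ends [578.5 401.6  86. ] [582.3 108.2  86. ]
bar far end [647.9 279.2 210. ] [648.5 233.7 240. ]
```

```bash
python3 -m jog '[[0,-0.0025,0.02,0,0,-0.003,0.01],[0.0005,0,0.02,0,0,0,0.01],[0,0,0.005,0,0,0,0.01],[0,0,0,0,0,0,0.01],[0,0,0,0,0,0,0.01]]'
python3 go.py 555.5 257 201 1 35 6
```

```text
time_s: 12.65
eef_pos: [582.5, 258.0, 261.3]
ee_rot: [-0.0, 1.0, 0.009, 0.001]
force: [-0.4, 0.8, -2.0]
grip_width: 0.298
grip_force: 79.8
total [-0.0271  0.0005  0.0603] [-0.001  0.609  0.   ]
row [-7.01e-03  8.00e-05  8.72e-03] [-1.000e-04  1.015e-01  1.000e-04]
```

```bash
python3 go.py 573 257 233 1 18 3
cat > chk.py <<'E'
# predicted waypoint chain increments: python3 chk.py cx cy yaw "x z th n;..."
import sys; from go import *
from scipy.linalg import logm,expm
cx,cy,yaw=map(float,sys.argv[1:4]);T0=tool(sense())
for w in sys.argv[4].split(';'):
    x,z,th,n=map(float,w.split());c,s=np.cos(np.radians(yaw)),np.sin(np.radians(yaw))
    T1=pose(cx+x*c,cy+x*s,z,yaw,th);D=expm(np.real(logm(np.linalg.inv(T0)@T1))/n)
    print(w,'->',int(n),'x',(D[:3,3]/1000).round(4),R.from_matrix(D[:3,:3]).as_rotvec().round(4));T0=T1
E
python3 chk.py 582.5 257 1 "-10 233 18 3;-27 200 35 3;-27 188 35 1;-57 158 35 2;-55 157 30 1;-41 147 20 2;-26 128 10 2;-18 114 5 1;-10 109 0 1;0 100 0 1"
```

```text
total [-0.0096  0.0008  0.0283] [-0.     0.312  0.001]
row [-0.00417  0.00026  0.00908] [-0.0002  0.1042  0.0002]
-10 233 18 3 -> 3 x [-0.0043  0.0003  0.0091] [-0.0002  0.1042  0.0002]
-27 200 35 3 -> 3 x [-0.0096 -0.      0.0078] [0.     0.0989 0.    ]
-27 188 35 1 -> 1 x [-0.0069  0.      0.0098] [ 0. -0. -0.]
-57 158 35 2 -> 2 x [-0.0209  0.      0.0037] [ 0. -0. -0.]
-55 157 30 1 -> 1 x [ 0.0011 -0.      0.002 ] [ 0.     -0.0873  0.    ]
-41 147 20 2 -> 2 x [0.0039 0.     0.0077] [ 0.     -0.0873  0.    ]
-26 128 10 2 -> 2 x [ 0.0043 -0.      0.0113] [-0.     -0.0873 -0.    ]
-18 114 5 1 -> 1 x [ 0.0054 -0.      0.0152] [ 0.     -0.0873  0.    ]
-10 109 0 1 -> 1 x [0.0075 0.     0.0057] [-0.     -0.0873  0.    ]
0 100 0 1 -> 1 x [ 0.01  -0.     0.009] [0. 0. 0.]
```

```bash
python3 -m jog '[[-0.0043,0.0003,0.0091,0,0.1042,0,0.01],[-0.0043,0.0003,0.0091,0,0.1042,0,0.01],[-0.0043,0.0003,0.0091,0,0.1042,0,0.01]]'
python3 -m jog '[[-0.0096,0,0.0078,0,0.0989,0,0.01],[-0.0096,0,0.0078,0,0.0989,0,0.01],[-0.0096,0,0.0078,0,0.0989,0,0.01],[0,0,0,0,0,0,0.01],[0,0,0,0,0,0,0.01]]'
python3 -m jog '[[-0.0069,0,0.0098,0,0,0,0.01],[0,0,0,0,0,0,0.01],[0,0,0,0,0,0,0.01]]'
python3 chk.py 582.5 257 1 "-57 158 35 2"
python3 - <<'E'
from h import *
im=eyes.capture('wrist')[...,::-1];cv2.imwrite('pics/w7.png',im)
im=eyes.capture('scene')[...,::-1];cv2.imwrite('pics/s7.png',cv2.resize(im[180:360,270:510],None,fx=3,fy=3,interpolation=cv2.INTER_CUBIC))
E
```

```text
time_s: 12.95
eef_pos: [572.5, 257.0, 233.1]
ee_rot: [-0.002, 0.987, 0.009, 0.159]
force: [1.2, 0.1, -2.2]
grip_width: 0.292
grip_force: 79.8
time_s: 13.45
eef_pos: [556.0, 256.8, 200.4]
ee_rot: [-0.003, 0.954, 0.009, 0.3]
force: [0.1, -0.0, -2.3]
grip_width: 0.294
grip_force: 79.9
time_s: 13.75
eef_pos: [555.7, 256.5, 186.7]
ee_rot: [-0.003, 0.954, 0.008, 0.3]
force: [-0.3, -0.3, -2.6]
grip_width: 0.293
grip_force: 79.8
-57 158 35 2 -> 2 x [-0.0206 -0.      0.0031] [-0.      0.0012  0.0002]
```

View pics/s7.png

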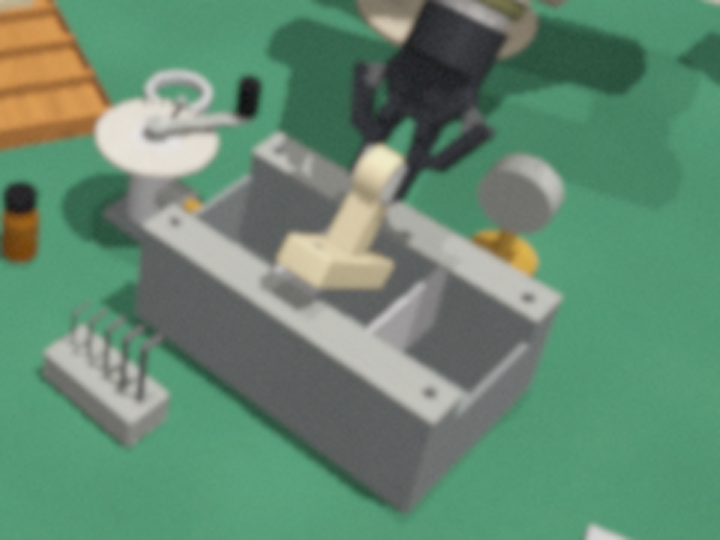

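The housing is tilted near-end-down in the mouth of the middle bay at (335,235), with its far end still above the far lip, as planned. I'll continue the path, watching the force.

```bash
python3 -m jog '[[-0.0206,0,0.0036,0,0,0,0.01],[-0.0206,0,0.0036,0,0,0,0.01],[0,0,0,0,0,0,0.01]]'
python3 -m jog '[[0.0011,0,0.002,0,-0.0873,0,0.01],[0.0039,0,0.0077,0,-0.0873,0,0.01],[0.0039,0,0.0077,0,-0.0873,0,0.01],[0,0,0,0,0,0,0.01]]'
python3 chk.py 582.5 257 1 "-41 147 20 1;-26 128 10 2;-18 114 5 1;-10 109 0 1;0 100 0 1"
```

```text
time_s: 14.15
eef_pos: [523.8, 255.9, 155.6]
ee_rot: [-0.002, 0.955, 0.009, 0.298]
force: [-0.1, 0.1, -2.9]
grip_width: 0.296
grip_force: 79.8
time_s: 14.55
eef_pos: [544.4, 256.4, 147.6]
ee_rot: [-0.002, 0.985, 0.009, 0.174]
force: [0.6, -0.8, -2.1]
grip_width: 0.292
grip_force: 79.9
-41 147 20 1 -> 1 x [-0.0029  0.0001 -0.0004] [-0.0015 -0.0005 -0.0003]
-26 128 10 2 -> 2 x [ 0.0043 -0.      0.0113] [-0.     -0.0873 -0.    ]
-18 114 5 1 -> 1 x [ 0.0054 -0.      0.0152] [ 0.     -0.0873  0.    ]
-10 109 0 1 -> 1 x [0.0075 0.     0.0057] [-0.     -0.0873  0.    ]
0 100 0 1 -> 1 x [ 0.01  -0.     0.009] [0. 0. 0.]
```

```bash
python3 -m jog '[[-0.002,0,0,0,0,0,0.01],[0.0043,0,0.0113,0,-0.0873,0,0.01],[0.0043,0,0.0113,0,-0.0873,0,0.01],[0,0,0,0,0,0,0.01]]'
python3 -m jog '[[0.0054,0,0.0152,0,-0.0873,0,0.01],[0.0075,0,0.0057,0,-0.0873,0,0.01],[0,0,0,0,0,0,0.01],[0,0,0,0,0,0,0.01]]'
python3 chk.py 582.5 257 1 "0 100 0 1"
```

```text
time_s: 14.95
eef_pos: [555.4, 256.4, 126.0]
ee_rot: [-0.001, 0.996, 0.009, 0.086]
force: [0.5, 0.4, -2.9]
grip_width: 0.288
grip_force: 79.8
time_s: 15.35
eef_pos: [570.0, 257.1, 107.7]
ee_rot: [0.0, 1.0, 0.009, 0.001]
force: [0.2, 0.5, -2.0]
grip_width: 0.297
grip_force: 79.9
0 100 0 1 -> 1 x [0.0125 0.0004 0.0077] [ 0.0005 -0.0015  0.0011]
```

```bash
python3 -m jog '[[0.0135,0,0.005,0,0,0,0.01],[0,0,0.003,0,0,0,0.01],[0,0,0,0,0,0,0.01]]'
python3 -m jog '[[0,0,0.0015,0,0,0,0.01],[0,0,0,0,0,0,0.01]]'
python3 -m jog '[[0,0,0.0015,0,0,0,0.01],[0,0,0,0,0,0,0.01]]'
```

```text
time_s: 15.65
eef_pos: [583.0, 257.4, 99.5]
ee_rot: [0.0, 1.0, 0.009, -0.001]
force: [0.9, -1.0, -2.3]
grip_width: 0.293
grip_force: 79.8
time_s: 15.85
eef_pos: [583.5, 257.4, 98.2]
ee_rot: [0.0, 1.0, 0.009, -0.001]
force: [-0.4, -1.3, -1.8]
grip_width: 0.295
grip_force: 79.8
time_s: 16.05
eef_pos: [584.0, 257.4, 96.9]
ee_rot: [-0.0, 1.0, 0.009, -0.001]
force: [-1.9, 0.8, -0.7]
grip_width: 0.298
grip_force: 80.0
```

```bash
python3 -m jog '[[0,0,0.001,0,0,0,0.01],[0,0,0,0,0,0,0.01]]'
python3 -m jog '[[0,0,0,0,0,0,0.03],[0,0,0,0,0,0,0.04],[0,0,0,0,0,0,0.05],[0,0,0,0,0,0,0.05]]' 20
python3 -m jog '[[0,0,-0.01,0,0,0,0.05],[0,0,-0.03,0,0,0,0.05],[0,0,-0.05,0,0,0,0.0854],[0,0,-0.05,0,0,0,0.0854],[0,0,-0.05,0,0,0,0.0854]]'
python3 -m jog '[[0,0,0,0,0,0,0.0854],[0,0,0,0,0,0,0.0854],[0,0,0,0,0,0,0.0854]]'
python3 - <<'E'
from h import *
s=sense();im=eyes.capture('wrist')[...,::-1];cv2.imwrite('pics/w8.png',cv2.resize(im,(800,600),interpolation=cv2.INTER_CUBIC));np.save('/tmp/w8.npy',tool(s))
cv2.imwrite('/tmp/t8.png',eyes.capture('top')[...,::-1])
E
python3 go.py 467 -377 280 -23 0 16
```

```text
time_s: 16.25
eef_pos: [584.0, 257.4, 96.7]
ee_rot: [-0.0, 1.0, 0.009, -0.001]
force: [-5.1, -0.9, 6.2]
grip_width: 0.294
grip_force: 81.1
time_s: 16.65
eef_pos: [584.1, 257.2, 95.4]
ee_rot: [0.0, 1.0, 0.009, -0.001]
force: [0.1, 1.0, -0.4]
grip_width: 0.587
grip_force: 0.0
time_s: 17.15
eef_pos: [583.9, 257.1, 288.6]
ee_rot: [-0.0, 1.0, 0.009, -0.0]
force: [0.2, -0.4, 0.7]
grip_width: 1.003
grip_force: 0.0
time_s: 17.45
eef_pos: [584.0, 257.1, 284.3]
ee_rot: [0.0, 1.0, 0.009, -0.002]
force: [-0.2, 0.3, -0.3]
grip_width: 1.002
grip_force: 0.0
total [-0.1286  0.6319  0.005 ] [0.002 0.004 0.42 ]
row [-0.00016  0.0406   0.00027] [0.0001 0.0003 0.0262]
```

View pics/w8.png

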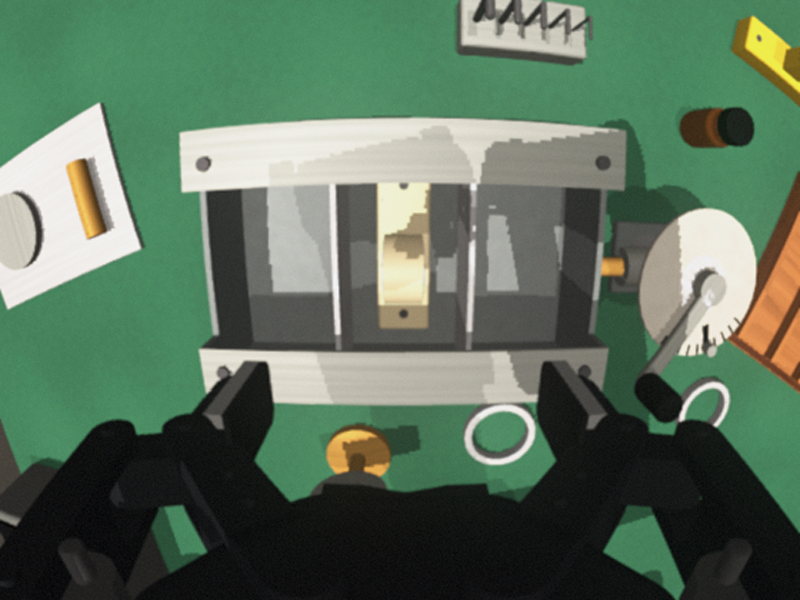

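The housing stands upright in the middle bay at (403,250), between the walls at columns 336 and 472. Now to the second housing.

```bash
python3 - <<'E'
import h;from h import *
T=np.load('/tmp/w8.npy');h.tool=lambda s:T
k=1.4286
print(at('wrist',403/k,328/k,33),at('wrist',403/k,313/k,33),at('wrist',403/k,186/k,33))
E
python3 go.py 449 -377 245 -23 0 17
```

```text
[513.2 256.7  33. ] [527.  256.9  33. ] [635.6 258.8  33. ]
total [-0.1464  0.6315  0.0401] [0.002 0.004 0.42 ]
row [-0.00117  0.0384   0.00232] [0.0001 0.0003 0.0247]
```

```bash
python3 -m jog '[[-0.0012,0.0384,0.0023,0,0,0.0247,0.0854],[-0.0012,0.0384,0.0023,0,0,0.0247,0.0854],[-0.0012,0.0384,0.0023,0,0,0.0247,0.0854],[-0.0012,0.0384,0.0023,0,0,0.0247,0.0854],[-0.0012,0.0384,0.0023,0,0,0.0247,0.0854]]'
python3 -m jog '[[-0.0012,0.0384,0.0023,0,0,0.0247,0.0854],[-0.0012,0.0384,0.0023,0,0,0.0247,0.0854],[-0.0012,0.0384,0.0023,0,0,0.0247,0.0854],[-0.0012,0.0384,0.0023,0,0,0.0247,0.0854],[-0.0012,0.0384,0.0023,0,0,0.0247,0.0854]]'
python3 -m jog '[[-0.0012,0.0384,0.0023,0,0,0.0247,0.0854],[-0.0012,0.0384,0.0023,0,0,0.0247,0.0854],[-0.0012,0.0384,0.0023,0,0,0.0247,0.0854],[-0.0012,0.0384,0.0023,0,0,0.0247,0.0854],[-0.0012,0.0384,0.0023,0,0,0.0247,0.0854]]'
python3 -m jog '[[-0.0012,0.0384,0.0023,0,0,0.0247,0.0854],[-0.0012,0.0384,0.0023,0,0,0.0247,0.0854],[0,0,0,0,0,0,0.0854],[0,0,0,0,0,0,0.0854],[0,0,0,0,0,0,0.0854]]'
python3 - <<'E'
from h import *
s=sense();im=eyes.capture('wrist')[...,::-1];cv2.imwrite('pics/w9.png',cv2.resize(im,(800,600),interpolation=cv2.INTER_CUBIC));np.save('/tmp/w9.npy',tool(s))
print(tool(s).round(3))
E
```

```text
time_s: 18.05
eef_pos: [571.8, 64.2, 273.0]
ee_rot: [0.0, 0.999, -0.053, -0.002]
force: [0.6, -0.0, 0.1]
grip_width: 0.998
grip_force: 0.0
time_s: 18.55
eef_pos: [536.1, -124.4, 261.7]
ee_rot: [-0.0, 0.993, -0.115, -0.002]
force: [0.9, 0.0, -0.7]
grip_width: 1.002
grip_force: 0.0
time_s: 19.05
eef_pos: [477.6, -307.2, 250.3]
ee_rot: [-0.0, 0.984, -0.176, -0.002]
force: [0.5, -0.0, -0.3]
grip_width: 0.996
grip_force: 0.0
time_s: 19.55
eef_pos: [449.2, -375.9, 246.4]
ee_rot: [-0.0, 0.98, -0.199, -0.001]
force: [0.0, 0.3, 1.2]
grip_width: 0.998
grip_force: 0.0
[[ 9.21000e-01 -3.90000e-01 -2.00000e-03  4.49214e+02]
 [-3.90000e-01 -9.21000e-01  1.00000e-03 -3.75896e+02]
 [-2.00000e-03  0.00000e+00 -1.00000e+00  2.46403e+02]
 [ 0.00000e+00  0.00000e+00  0.00000e+00  1.00000e+00]]
```

View pics/w9.png

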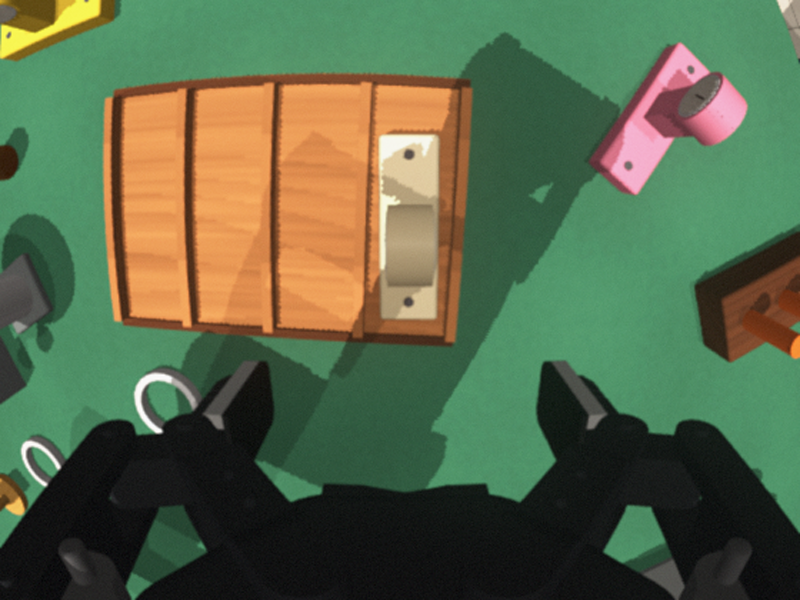

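Housing B stands in the end slot: bar corners (379,134), (440,134), (438,320), (380,320), case at (411,245). The pink look-alike is off at (665,110).

Run:
```python
import h;from h import *
from go import pose
T=np.load('/tmp/w9.npy');h.tool=lambda s:T
k=1.4286
w=np.array([at('wrist',a/k,b/k,40) for a,b in [(379,134),(440,134),(438,320),(380,320)]]);d=(w[0]+w[1]-w[2]-w[3])/2
print(w.mean(0),np.linalg.norm(d),np.linalg.norm(w[0]-w[1]),np.degrees(np.arctan2(d[1],d[0])))
c=w.mean(0);c[2]=103.5
D=np.linalg.inv(T)@np.append(c,1);print('tool shift',D)
```

```text
[ 468.225 -388.125   40.   ] 139.59235294241594 43.70011441632619 -23.047684849385146
tool shift [ 22.59380515   3.83004746 142.85304078   1.        ]
```

```bash
python3 -m jog '[[0.0226,0.0038,0,0,0,0,0.0854],[0,0,0.04,0,0,0,0.0854],[0,0,0.04,0,0,0,0.0854],[0,0,0.04,0,0,0,0.0854],[0,0,0.022,0,0,0,0.0854]]'
python3 -m jog '[[0,0,0,0,0,0,0.0854],[0,0,0,0,0,0,0.04],[0,0,0,0,0,0,0.03],[0,0,0,0,0,0,0.01],[0,0,0,0,0,0,0.01]]' 60
python3 -m jog '[[0,0,0,0,0,0,0.01],[0,0,0,0,0,0,0.01],[0,0,0,0,0,0,0.01],[0,0,0,0,0,0,0.01]]' 80
python3 -m jog '[[0,0,-0.01,0,0,0,0.01],[0,0,-0.04,0,0,0,0.01],[0,0,-0.05,0,0,0,0.01],[0,0,-0.05,0,0,0,0.01],[0,0,-0.04,0,0,0,0.01]]'
python3 -m jog '[[0,0,-0.01,0,0,0,0.01],[0,0,0,0,0,0,0.01],[0,0,0,0,0,0,0.01]]'
python3 go.py 584.2 157 303 1 0 15
```

```text
time_s: 20.1
eef_pos: [467.7, -387.0, 101.5]
ee_rot: [-0.001, 0.98, -0.199, -0.003]
force: [0.9, 1.3, 0.5]
grip_width: 0.999
grip_force: 0.0
time_s: 20.6
eef_pos: [468.2, -389.3, 105.7]
ee_rot: [0.001, 0.98, -0.199, -0.0]
force: [1.2, 1.3, 0.8]
grip_width: 0.332
grip_force: 0.6
time_s: 21.0
eef_pos: [468.3, -389.2, 105.6]
ee_rot: [0.0, 0.98, -0.199, -0.0]
force: [0.1, 3.9, 6.7]
grip_width: 0.294
grip_force: 79.0
time_s: 21.5
eef_pos: [468.0, -389.1, 298.0]
ee_rot: [0.001, 0.98, -0.199, -0.0]
force: [0.9, -0.1, -3.1]
grip_width: 0.297
grip_force: 79.6
time_s: 21.8
eef_pos: [467.8, -388.8, 302.0]
ee_rot: [-0.001, 0.98, -0.199, -0.003]
force: [0.2, 1.3, -3.8]
grip_width: 0.292
grip_force: 79.6
total [-1.062e-01 -5.478e-01  3.000e-04] [-0.002  0.005 -0.419]
row [ 1.500e-04 -3.747e-02 -3.000e-05] [-0.0002  0.0003 -0.0279]
```

```bash
python3 -m jog '[[0.0002,-0.0375,0,0,0,-0.0279,0.01],[0.0002,-0.0375,0,0,0,-0.0279,0.01],[0.0002,-0.0375,0,0,0,-0.0279,0.01],[0.0002,-0.0375,0,0,0,-0.0279,0.01],[0.0002,-0.0375,0,0,0,-0.0279,0.01]]'
python3 -m jog '[[0.0002,-0.0375,0,0,0,-0.0279,0.01],[0.0002,-0.0375,0,0,0,-0.0279,0.01],[0.0002,-0.0375,0,0,0,-0.0279,0.01],[0.0002,-0.0375,0,0,0,-0.0279,0.01],[0.0002,-0.0375,0,0,0,-0.0279,0.01]]'
python3 -m jog '[[0.0002,-0.0375,0,0,0,-0.0279,0.01],[0.0002,-0.0375,0,0,0,-0.0279,0.01],[0.0002,-0.0375,0,0,0,-0.0279,0.01],[0.0002,-0.0375,0,0,0,-0.0279,0.01],[0.0002,-0.0375,0,0,0,-0.0279,0.01]]'
python3 -m jog '[[0,0,0.02,0,0,0,0.01],[0,0,0.018,0,0,0,0.01],[0,0,0,0,0,0,0.01],[0,0,0,0,0,0,0.01],[0,0,0,0,0,0,0.01]]'
python3 chk.py 584.2 157 1 "-10 235 18 3;-27 202 35 3;-27 190 35 1;-57 160 35 2"
```

```text
time_s: 22.3
eef_pos: [532.5, -211.5, 301.8]
ee_rot: [-0.001, 0.991, -0.13, -0.003]
force: [0.6, 0.1, -3.4]
grip_width: 0.295
grip_force: 79.8
time_s: 22.8
eef_pos: [571.6, -28.4, 301.8]
ee_rot: [-0.0, 0.998, -0.061, -0.003]
force: [0.8, -0.7, -3.3]
grip_width: 0.297
grip_force: 79.8
time_s: 23.3
eef_pos: [584.9, 158.3, 301.6]
ee_rot: [0.0, 1.0, 0.009, -0.003]
force: [0.4, -0.6, -3.6]
grip_width: 0.294
grip_force: 79.9
time_s: 23.8
eef_pos: [585.7, 156.6, 266.9]
ee_rot: [0.0, 1.0, 0.008, -0.001]
force: [1.0, -0.4, -2.8]
grip_width: 0.29
grip_force: 80.2
-10 235 18 3 -> 3 x [-0.0049 -0.0001  0.0102] [ 0.      0.1051 -0.0003]
-27 202 35 3 -> 3 x [-0.0096  0.      0.0078] [0.     0.0989 0.    ]
-27 190 35 1 -> 1 x [-0.0069  0.      0.0098] [ 0. -0. -0.]
-57 160 35 2 -> 2 x [-0.0209  0.      0.0037] [ 0. -0. -0.]
```

```bash
python3 -m jog '[[-0.0049,0,0.0102,0,0.105,0,0.01],[-0.0049,0,0.0102,0,0.105,0,0.01],[-0.0049,0,0.0102,0,0.105,0,0.01]]'
python3 -m jog '[[-0.0096,0,0.0078,0,0.0989,0,0.01],[-0.0096,0,0.0078,0,0.0989,0,0.01],[-0.0096,0,0.0078,0,0.0989,0,0.01],[0,0,0,0,0,0,0.01],[0,0,0,0,0,0,0.01]]'
python3 -m jog '[[-0.0069,0,0.0098,0,0,0,0.01],[0,0,0,0,0,0,0.01],[0,0,0,0,0,0,0.01]]'
python3 chk.py 584.2 157 1 "-57 160 35 2"
```

```text
time_s: 24.1
eef_pos: [574.0, 156.5, 235.4]
ee_rot: [-0.001, 0.987, 0.008, 0.159]
force: [0.9, -0.2, -4.1]
grip_width: 0.299
grip_force: 80.3
time_s: 24.6
eef_pos: [557.6, 156.2, 202.9]
ee_rot: [-0.002, 0.954, 0.008, 0.3]
force: [1.0, 0.0, -3.2]
grip_width: 0.294
grip_force: 80.3
time_s: 24.9
eef_pos: [558.1, 156.2, 190.8]
ee_rot: [-0.002, 0.954, 0.008, 0.3]
force: [0.6, 0.3, -2.9]
grip_width: 0.293
grip_force: 80.3
-57 160 35 2 -> 2 x [-0.0215 -0.0001  0.0038] [ 0.0002  0.0003 -0.0004]
```

```bash
python3 -m jog '[[-0.0213,0,0.0037,0,0,0,0.01],[-0.0213,0,0.0037,0,0,0,0.01],[0,0,0,0,0,0,0.01]]'
python3 -m jog '[[0.0011,0,0.002,0,-0.0873,0,0.01],[0.0035,0,0.0077,0,-0.0873,0,0.01],[0.0035,0,0.0077,0,-0.0873,0,0.01],[0,0,0,0,0,0,0.01]]'
python3 chk.py 584.2 157 1 "-41 149 20 1;-26 130 10 2;-18 116 5 1;-10 111 0 1"
```

```text
time_s: 25.2
eef_pos: [524.9, 155.8, 158.1]
ee_rot: [-0.002, 0.954, 0.008, 0.298]
force: [0.9, 0.1, -3.4]
grip_width: 0.291
grip_force: 80.4
time_s: 25.6
eef_pos: [544.8, 155.9, 149.6]
ee_rot: [-0.002, 0.985, 0.008, 0.175]
force: [0.0, -0.5, -3.0]
grip_width: 0.294
grip_force: 80.4
-41 149 20 1 -> 1 x [-0.0017 -0.0004  0.    ] [-0.0002 -0.0019 -0.0011]
-26 130 10 2 -> 2 x [0.0043 0.     0.0113] [-0.     -0.0873 -0.    ]
-18 116 5 1 -> 1 x [ 0.0054 -0.      0.0152] [ 0.     -0.0873  0.    ]
-10 111 0 1 -> 1 x [0.0075 0.     0.0057] [ 0.     -0.0873  0.    ]
```

```bash
python3 -m jog '[[-0.0015,0,0,0,0,0,0.01],[0.0043,0,0.0113,0,-0.0873,0,0.01],[0.0043,0,0.0113,0,-0.0873,0,0.01],[0,0,0,0,0,0,0.01]]'
python3 -m jog '[[0.0054,0,0.0152,0,-0.0873,0,0.01],[0.0075,0,0.0057,0,-0.0873,0,0.01],[0,0,0,0,0,0,0.01],[0,0,0,0,0,0,0.01]]'
python3 chk.py 584.2 157 1 "0 102 0 1"
```

```text
time_s: 26.0
eef_pos: [556.2, 156.2, 128.0]
ee_rot: [-0.001, 0.996, 0.008, 0.087]
force: [0.3, -1.0, -3.6]
grip_width: 0.296
grip_force: 80.4
time_s: 26.4
eef_pos: [570.7, 156.8, 109.5]
ee_rot: [0.0, 1.0, 0.009, 0.001]
force: [-0.2, 0.3, -2.5]
grip_width: 0.295
grip_force: 80.4
0 102 0 1 -> 1 x [0.0134 0.     0.0076] [ 0.     -0.0022 -0.0002]
```

```bash
python3 -m jog '[[0.0134,0,0.005,0,0,0,0.01],[0,0,0.0025,0,0,0,0.01],[0,0,0,0,0,0,0.01]]'
python3 -m jog '[[0,0,0.002,0,0,0,0.01],[0,0,0,0,0,0,0.01]]'
python3 -m jog '[[0,0,0.001,0,0,0,0.01],[0,0,0,0,0,0,0.01]]'
```

```text
time_s: 26.7
eef_pos: [583.6, 157.0, 101.9]
ee_rot: [0.0, 1.0, 0.009, -0.0]
force: [-0.3, -0.6, -3.8]
grip_width: 0.296
grip_force: 80.2
time_s: 26.9
eef_pos: [584.0, 156.9, 99.9]
ee_rot: [0.0, 1.0, 0.009, -0.0]
force: [0.4, -0.2, -3.8]
grip_width: 0.295
grip_force: 80.2
time_s: 27.1
eef_pos: [584.4, 156.9, 98.8]
ee_rot: [-0.0, 1.0, 0.009, -0.001]
force: [-1.1, 0.1, -2.5]
grip_width: 0.296
grip_force: 80.2
```

```bash
python3 -m jog '[[0,0,0.0013,0,0,0,0.01],[0,0,0,0,0,0,0.01]]'
python3 -m jog '[[0,0,0,0,0,0,0.03],[0,0,0,0,0,0,0.04],[0,0,0,0,0,0,0.05],[0,0,0,0,0,0,0.05]]' 20
python3 -m jog '[[0,0,-0.01,0,0,0,0.05],[0,0,-0.03,0,0,0,0.05],[0,0,-0.05,0,0,0,0.0854],[0,0,-0.05,0,0,0,0.0854],[0,0,-0.04,0,0,0,0.0854]]'
python3 -m jog '[[0,0,0,0,0,0,0.0854],[0,0,0,0,0,0,0.0854],[0,0,0,0,0,0,0.0854]]'
python3 - <<'E'
from h import *
s=sense();im=eyes.capture('wrist')[...,::-1];cv2.imwrite('pics/w10.png',cv2.resize(im,(800,600),interpolation=cv2.INTER_CUBIC));np.save('/tmp/w10.npy',tool(s))
print(tool(s).round(3))
E
python3 go.py 504 72 260 -34 0 5
```

```text
time_s: 27.3
eef_pos: [584.5, 157.0, 98.7]
ee_rot: [0.0, 1.0, 0.009, -0.0]
force: [-5.2, 0.1, 6.9]
grip_width: 0.292
grip_force: 81.4
time_s: 27.7
eef_pos: [584.6, 156.8, 97.5]
ee_rot: [-0.0, 1.0, 0.008, -0.001]
force: [0.8, 0.1, -0.4]
grip_width: 0.585
grip_force: 0.0
time_s: 28.2
eef_pos: [584.7, 156.9, 281.6]
ee_rot: [-0.0, 1.0, 0.008, 0.001]
force: [0.9, -0.2, 0.4]
grip_width: 1.0
grip_force: 0.0
time_s: 28.5
eef_pos: [584.3, 156.8, 276.3]
ee_rot: [0.0, 1.0, 0.008, -0.002]
force: [0.7, 0.4, -0.1]
grip_width: 0.998
grip_force: 0.0
[[ 1.00000e+00  1.70000e-02 -3.00000e-03  5.84303e+02]
 [ 1.70000e-02 -1.00000e+00 -0.00000e+00  1.56782e+02]
 [-3.00000e-03  0.00000e+00 -1.00000e+00  2.76299e+02]
 [ 0.00000e+00  0.00000e+00  0.00000e+00  1.00000e+00]]
total [-0.0817  0.0834  0.0164] [0.001 0.004 0.61 ]
row [-0.012    0.02044  0.00325] [0.0003 0.0007 0.1221]
```

View pics/w10.png

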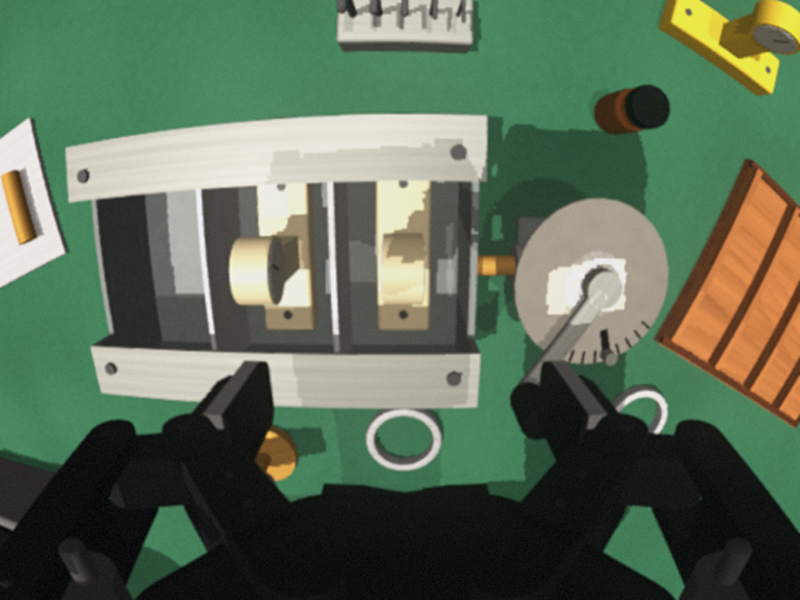

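Both housings stand upright in the middle bay (288,255) and right bay (403,255), and the visible rack slots are empty. Next I pinch the knob again at the vent stop.

```bash
python3 -m jog '[[-0.012,0.0204,0.0033,0,0,0.122,0.0854],[-0.012,0.0204,0.0033,0,0,0.122,0.0854],[-0.012,0.0204,0.0033,0,0,0.122,0.0854],[-0.012,0.0204,0.0033,0,0,0.122,0.0854],[-0.012,0.0204,0.0033,0,0,0.122,0.0854]]'
python3 -m jog '[[0,0,0.02,0,0,0,0.0854],[0,0,0,0,0,0,0.0854],[0,0,0,0,0,0,0.0854]]'
python3 go.py 504.3 71.9 150 -33.6 0 1
```

```text
time_s: 29.05
eef_pos: [503.5, 71.5, 259.8]
ee_rot: [0.0, 0.956, -0.295, -0.002]
force: [0.7, -0.3, 0.6]
grip_width: 1.002
grip_force: 0.0
time_s: 29.35
eef_pos: [504.5, 72.3, 240.8]
ee_rot: [0.0, 0.956, -0.292, -0.001]
force: [-0.9, -0.1, -0.5]
grip_width: 1.0
grip_force: 0.0
total [0.0003 0.0003 0.0908] [ 0.001  0.002 -0.006]
row [0.00027 0.00033 0.09082] [ 0.0013  0.0022 -0.0062]
```

```bash
python3 -m jog '[[0,0,0.03,0,0,0,0.0854],[0,0,0.03,0,0,0,0.0854],[0,0,0.02,0,0,0,0.0854],[0,0,0.011,0,0,0,0.0854],[0,0,0,0,0,0,0.04]]' 20
python3 -m jog '[[0,0,0,0,0,0,0.01],[0,0,0,0,0,0,0.01],[0,0,0,0,0,0,0.01],[0,0,0,0,0,0,0.01],[0,0,0,0,0,0,0.01]]'
python3 - <<'E'
from h import *
T=tool(sense());print(T.round(3),np.degrees(np.arctan2(T[1,0],T[0,0])))
E
python3 -m jog '[[0.0004,0.0087,0,0,0,-0.097,0.01],[0.0004,0.0087,0,0,0,-0.097,0.01],[0.0004,0.0087,0,0,0,-0.097,0.01],[0.0004,0.0087,0,0,0,-0.097,0.01]]'
python3 -m jog '[[0.0004,0.0087,0,0,0,-0.097,0.01],[0.0004,0.0087,0,0,0,-0.097,0.01],[0.0004,0.0087,0,0,0,-0.097,0.01],[0.0004,0.0087,0,0,0,-0.097,0.01],[0,0,0,0,0,0,0.01]]'
python3 go.py 493.6 -2.2 150 16.4 0 1
```

```text
time_s: 29.85
eef_pos: [504.3, 72.4, 149.4]
ee_rot: [0.0, 0.956, -0.292, -0.001]
force: [-0.2, -0.9, -0.3]
grip_width: 0.856
grip_force: 0.0
time_s: 30.35
eef_pos: [504.3, 71.6, 151.0]
ee_rot: [0.001, 0.956, -0.292, -0.0]
force: [-4.2, -4.6, 5.7]
grip_width: 0.269
grip_force: 22.2
[[ 8.29000e-01 -5.59000e-01 -1.00000e-03  5.04303e+02]
 [-5.59000e-01 -8.29000e-01 -2.00000e-03  7.15750e+01]
 [-0.00000e+00  2.00000e-03 -1.00000e+00  1.50998e+02]
 [ 0.00000e+00  0.00000e+00  0.00000e+00  1.00000e+00]] -33.962749810221105
time_s: 30.75
eef_pos: [491.5, 40.0, 151.1]
ee_rot: [0.0, 0.995, -0.1, 0.001]
force: [3.7, 0.6, 1.2]
grip_width: 0.275
grip_force: 21.9
time_s: 31.25
eef_pos: [491.7, 5.1, 151.1]
ee_rot: [0.0, 0.996, 0.092, 0.001]
force: [4.2, 2.5, 0.1]
grip_width: 0.274
grip_force: 21.9
total [0.0005 0.0075 0.0011] [ 0.001 -0.003 -0.101]
row [0.00049 0.00751 0.00107] [ 0.0008 -0.0028 -0.1012]
```

```bash
python3 -m jog '[[0.0003,0.0075,0,0,0,-0.1,0.01],[0,0,0,0,0,0,0.01],[0,0,0,0,0,0,0.01]]'
python3 - <<'E'
from h import *
s=sense();T=tool(s);print(T[:3,3].round(2),np.degrees(np.arctan2(T[1,0],T[0,0])), np.degrees(np.arctan2(T[1,3]-23.4,T[0,3]-578.7))%360-146.9)
im=eyes.capture('wrist')[...,::-1];cv2.imwrite('pics/w11.png',cv2.resize(im[20:240,150:420],None,fx=2.7,fy=2.7,interpolation=cv2.INTER_CUBIC))
E
```

```text
time_s: 31.55
eef_pos: [493.4, -1.9, 151.1]
ee_rot: [0.0, 0.99, 0.141, 0.001]
force: [6.0, 1.2, 0.1]
grip_width: 0.274
grip_force: 21.8
[493.37  -1.86 151.06] 16.20216147801347 49.59286800588893
```

View pics/w11.png

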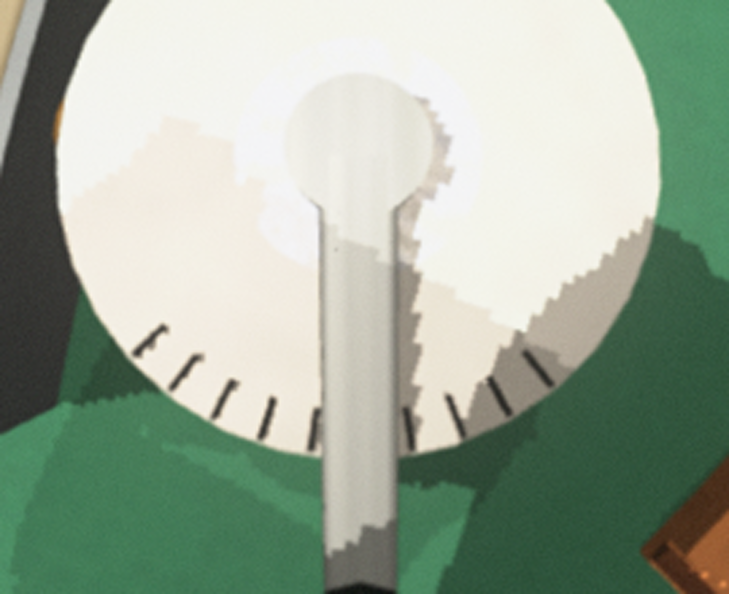

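The lever covers the long 50° tick; its centre (360) is midway between the 40° tick (314) and the 60° tick (409). I'll let go, rise, and check.

```bash
python3 -m jog '[[0,0,0,0,0,0,0.03],[0,0,0,0,0,0,0.04],[0,0,0,0,0,0,0.06],[0,0,0,0,0,0,0.0854],[0,0,0,0,0,0,0.0854]]'
python3 -m jog '[[0,0,-0.01,0,0,0,0.0854],[0,0,-0.03,0,0,0,0.0854],[0,0,-0.05,0,0,0,0.0854],[0,0,-0.03,0,0,0,0.0854],[0,0,0,0,0,0,0.0854]]'
python3 -m jog '[[0,0,0,0,0,0,0.0854],[0,0,0,0,0,0,0.0854]]'
python3 - <<'E'
from h import *
im=eyes.capture('wrist')[...,::-1];cv2.imwrite('pics/w12.png',cv2.resize(im,(800,600),interpolation=cv2.INTER_CUBIC))
E
```

```text
time_s: 32.1
eef_pos: [492.0, -1.6, 150.1]
ee_rot: [-0.0, 0.99, 0.141, -0.001]
force: [0.6, -0.9, -0.3]
grip_width: 0.946
grip_force: 0.0
time_s: 32.6
eef_pos: [493.5, -1.8, 274.9]
ee_rot: [0.002, 0.99, 0.141, 0.003]
force: [-1.4, -0.4, 0.3]
grip_width: 1.001
grip_force: 0.0
time_s: 32.8
eef_pos: [491.7, -1.5, 269.1]
ee_rot: [-0.0, 0.99, 0.141, -0.002]
force: [-0.4, -0.3, 0.2]
grip_width: 0.999
grip_force: 0.0
```

View pics/w12.png

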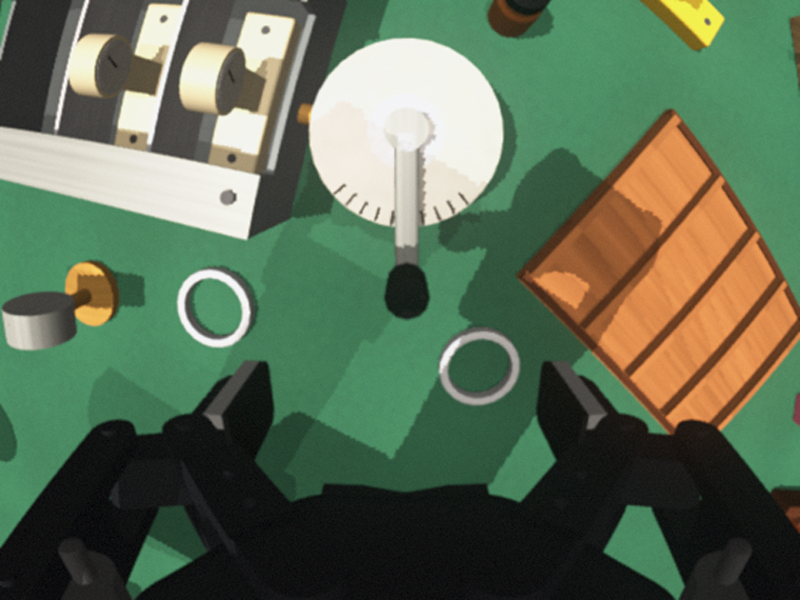

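The lever sits at the 50° tick, both housings stand in their bays, the rack is empty, and the other items I can see look undisturbed.

```bash
python3 -c "
from rig import finish_job;print(finish_job())"
```

```text
the job is handed in; nothing more can be done
None
```

I turned the lever back to the vent stop, stood the two housings that were in the rack upright in the middle and right bays (left bay empty), then set the lever to the 50° mark, let go and handed the job in.

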